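Lock the pickle crock and hang up its key

ROBOT

A 6-joint arm with a two-finger parallel gripper is mounted at the origin on the work surface. World frame = base frame: x ahead of the robot, y to its left, z up, the work surface at z = 0. Lengths are in m, angles in rad, forces in N, time in s.
With the tool pointing down it reaches from about 0.425 to 0.925 m from the base axis. Payload 12.5 kg.
Tool frame: the origin (TCP) lies on the centre line of the jaws, within the pads' length; the fingertips stand 22 mm ahead of it and the grasp point (between the pads) lies 3 mm ahead of it (ctrl.tcp_to_tips is the distance from the TCP to the fingertips, in m); z points along the fingers, y is the direction in which the jaws open and shut (so a half turn about z gives the same grasp; the last joint's range is limited). The gripper opens to 85 mm and grips with 20 to 120 N. Pads are 22 mm wide; open, the fingers measure 114 mm over their backs; the gripper's body (76 mm by 85 mm) begins 54 mm behind the grasp point. The pads swing forward as they close: fully open they stand 13 mm farther back than shut.
Start: joints at [-1.248, 0.491, 1.559, -0, 1.092, -0.106], TCP at [0.26, -0.568, 0.253] pointing down, gripper open.
Joint ranges: [-3.1, 3.1], [-0.84, 2.19], [0.05, 2.79], [-1.13, 4.28], [0.06, 2.93], [-2.69, 2.69]. Speed limits (rad/s): [2.22, 2.22, 2.79, 3.14, 3.14, 3.14].

INTERFACE

Orientations are given as a rotation vector (axis times angle).
In Python, from cell import ctrl gives the robot as it stands. The module is installed in compiled form; this text tells all that it offers.
- The arm moves only by the tool send_rows, never from a script. Its argument "targets" is a list of rows, each a list of 4 numbers: the shift along the tool's x, y, z in cm, then the turn about the tool's z in rad. In form: [[dx, dy, dz, roll], ...]. A call has 1 to 8 rows; each row shifts and turns the commanded pose from where the row before left it, along the tool's axes as they then stand; what a row does not reach is not made up. A row lasts 1/12 s, in which the tool goes at most 41.7 mm and 7.16 degrees, less where a joint would pass 70% of its speed; a pose out of reach is approached as far as the arm can. A call is refused whole if a number of a shift passes 4.17 or a number of a turn 0.125, either way. A call with a gripper value outside its range is refused whole. "claw" is the opening, from 0 (shut) to 1 (fully open), set as the call begins (left out, the last holds). The fingers move at their own pace and stop on an object; "newtons" is the grip in N (left out, the last holds). Time passes only in rows, so rows that do not move let the fingers close. It gives the time, the measured TCP pose, the force and the opening at its end, in the units of the state.
- ctrl.sense(): the state, without advancing time (a new reading comes with each control period).
- ctrl.snapshot(name): name is "scene" or "side" or "wrist"; returns a dict with "image" (384x512x3 uint8, blue, green, red), "fx", "fy", "cx", "cy" (pixels), "R" (3x3) and "t" (3): a world point X has camera coordinates R X + t. Camera axes: x right, y down, z forward; pixel columns grow to the right and rows downward; lengths in m; the calibration is good to about 2 mm. A picture is of the moment at which its call begins. There is no depth.
- ctrl.finish_job(): hands the job in, once; it reports no verdict.
The state is a dict: "time_s": time; "q": joint angles; "qd": joint speeds; "effort": joint torques, N m; "tcp_pos": TCP position; "tcp_rot": TCP orientation; "force": force on the tool from outside, world axes, zero at the start; "ft_torque": the same for the moment, N m; "opening": finger opening in m.
Only numpy, scipy, OpenCV 4.12 (cv2) and the standard library are available. Lean on these libraries where they do the work, as an engineer would, in place of code of your own. Each camera call takes 0.05 s, during which the arm holds its last target.

TASK

Lock the pickle crock: take the big blue-handled key out of the bamboo block, set its flat bit into the round well on the crock's lid, press and rotate until the bit drops fully home, then turn the key clockwise (seen from above) to the stop and let go of it standing there. Then take the key again by one shoulder of its handle, lift it out leaving the crock locked, and hang it on the strap hook by the top bar of its handle, hanging straight down and still. Do not drop the key on the counter or push the other kitchen things about.

Things in the scene. Friction and masses are not known exactly. Their poses are not given: they have to be found in the camera images.
- key: Loose key, 130 mm tall, about 160 g, upright at the start. Origin at the bottom of its bit, z up the shaft, x along the width of bit and handle. Flat bit 30 mm (x) by 10 mm (y), 21 mm long, lowest 6 mm narrowed to 27 by 7; collar; shaft 14 mm thick; blue loop handle from 50 to 130 mm, 100 mm wide (x), 12 mm thick (y). A half turn about z makes no difference.
- key_center (a point): The key's middle, on its axis 65 mm above the bottom of the bit; axes as the key's. Pinch the handle from above, fingers closing along y: at the middle of the top bar to press and turn; at a shoulder (corner, about 40 mm from the middle) to hang it, as fingers at the middle would block the hook.
- key_collar (a point): On the key's axis at the underside of its round collar (44 mm across, 6 mm thick), 21 mm above the bottom of the bit; axes as the key's.
- key_bar (a point): Middle of the underside of the handle's top bar, 118 mm above the bottom of the bit; axes as the key's. All four bars of the loop are 12 mm square; the opening is 76 mm wide (x), 56 mm high (62 to 118 mm above the bit's bottom). The top bar's centre is at 124 mm, the side bars' centres 44 mm either side of the axis.
- block: Fixed bamboo block 130 by 90 by 45 mm high, origin at the centre of its underside. The key stands in its round hole (36 mm wide, 34 mm deep, in the middle), collar resting on the block's top; lift it straight up by at least 25 mm to clear.
- crock: Fixed white ceramic crock, 152 mm across, with a closed steel lid, its top 91 mm up; origin at the centre of its underside. In the lid's middle stands the lock drum, 62 mm across, 22 mm high, with a brass top. On the lid an orange dot lies where the drum's red pointer is when open, a green dot where it is when locked.
- lock_mouth (a point): Centre of the drum's top, 113 mm up; turns with the drum. Well in it 36 mm across, 8 mm deep; in the well's flat floor a slot 32.5 by 12.5 mm, 14 mm deep, its length along this point's x (red pointer on the -x side). Key home: its collar lies on the drum's top (key_collar meets lock_mouth); bit on the well's floor, not in the slot: 13 mm higher.
- lock (a joint): Angle of the lock drum in rad: 0 open, grows as it turns clockwise seen from above, hard stop at 1.4 (locked). Starts at 0 to 0.3, stays where it is left. Takes about 0.14 N m to turn, so the bit pressed lightly (about 5 N) and rotated on the well's floor does not carry it round.
- hook: Fixed stand with a flat steel strap hook, base 110 by 90 mm, origin under it. The arm, 14 mm wide, 6 mm thick, top face 200 mm up, runs along the stand's x from the post (14 mm square, centre x = +40 mm, top 215 mm up) to the upturned tip at x = -44 mm. The handle goes on from the tip's side, moving along +x, its width across the arm (key's x along the stand's y).
- hook_seat (a point): On top of the hook's arm, at x = -4 mm in the stand's frame, where the handle's top bar should rest. The clear trough runs from 37 mm in front of it to 37 mm behind it. Axes as the stand's.
- hook_tip (a point): Top of the upturned tip, 222 mm above the counter, 22 mm above the arm's top; the tip is 6 mm thick and 14 mm wide.
- jar: Loose squat clear glass jar, 90 mm across, 85 mm high, bystander; origin at the centre of its underside.
- funnel: Loose yellow plastic funnel standing mouth down, 90 mm across, 85 mm high, bystander; origin at the centre of its underside.
- tiffin: Loose round steel tiffin box with two clip latches, 120 mm across, 84 mm high, bystander; origin at the centre of its underside.
- spoon: Loose bamboo spoon lying flat, 200 mm long, bystander; origin on its underside.
- bowl: Loose blue ceramic bowl, 100 mm across, 45 mm high, bystander; origin at the centre of its underside.
- tin: Loose copper-coloured tin, 66 mm across, 90 mm high, bystander; origin at the centre of its underside.

How it is judged:
By the outcome, as a careful person would: the job done as asked, in the order asked, and still so for the second after the job is handed in, with the robot touching nothing.
It also fails if it takes over 72 s, if anything falls off the work surface, if the arm or the gripper's body presses on something with over 40 N, if the wrist force passes 120 N, or if a joint passes its speed limit or range.

## Working session

There is one attempt and no reset: what is moved stays moved. The work goes in short steps, Python scripts to look and compute and a tool call to move; the robot and the scene stay as the last step left them, time stands still between calls to the robot, and variables do not carry over. Pictures are saved under pics/ and viewed, and the job is handed in when it is done.

Besides the shell and the picture viewer there is one more tool, called after "Emit:" by a JSON object that holds its "op" and its "data". send_rows: Moves the arm, as the interface text tells. Its arguments: {"type":"object","properties":{"targets":{"type":"array","items":{"type":"array","items":{"type":"number"}}},"claw":{"type":"number"},"newtons":{"type":"number"}},"required":["targets"]}

```bash
mkdir -p pics; cat > h.py <<'E'
import numpy as np,cv2
from cell import ctrl
from scipy.spatial.transform import Rotation as Ro
def snap(n,f):
    s=ctrl.snapshot(n); cv2.imwrite('pics/'+f+'.png',s['image'])
    np.savez('pics/'+f+'.npz',**{k:np.array(v) for k,v in s.items()}); return s
def load(f): return dict(np.load('pics/'+f+'.npz'))
def crop(f,x0,y0,x1,y1,k,out):
    im=cv2.imread('pics/'+f+'.png')[y0:y1,x0:x1]
    cv2.imwrite('pics/'+out+'.png',cv2.resize(im,None,fx=k,fy=k,interpolation=cv2.INTER_CUBIC))
def ray(s,u,v):
    R=s['R'];t=s['t'];c=-R.T@t
    d=R.T@np.array([(u-s['cx'])/s['fx'],(v-s['cy'])/s['fy'],1.]);return c,d
def onz(s,u,v,z):
    c,d=ray(s,u,v);return c+d*(z-c[2])/d[2]
def proj(s,X):
    p=s['R']@np.array(X)+s['t'];return s['fx']*p[0]/p[2]+s['cx'],s['fy']*p[1]/p[2]+s['cy']
E
python3 - <<'E'
from h import *
for n in ['scene','side','wrist']:
    s=snap(n,n+'0');print(n,s['fx'],-s['R'].T@s['t'],s['R'][2])
print(ctrl.sense())
E
```

```text
scene 386.6306880023282 [1.2641775  0.32184317 0.77871805] [-0.6906051  -0.38345382 -0.61321103]
side 354.77232161198435 [0.34646661 0.60632072 0.95884944] [ 0.22411885 -0.61644622 -0.75482766]
wrist 334.8079187558179 [ 0.32553991 -0.53964131  0.37236551] [-0.25448652 -0.11489329 -0.96022713]
{'time_s': 0.15, 'q': array([-1.24760663e+00,  4.91447536e-01,  1.55930647e+00,  1.54353728e-05,
        1.09168693e+00, -1.05590940e-01]), 'qd': array([-0.00110564, -0.0006718 , -0.00163825, -0.00079932,  0.00071999,
       -0.0010166 ]), 'effort': array([ 2.62986468e-03, -6.18707800e+01, -2.61690009e+01, -3.26732459e-05,
        3.21759871e-03, -2.51719797e-05]), 'tcp_pos': array([ 0.25983586, -0.56827575,  0.25284657]), 'tcp_rot': array([-3.06884690e+00, -6.68188663e-01,  1.23268878e-04]), 'force': array([-0.72151494,  0.05486226,  0.02334718]), 'ft_torque': array([-0.00184127,  0.01406793,  0.05182374]), 'opening': 0.08501654987697908}
```

View pics/scene0.png

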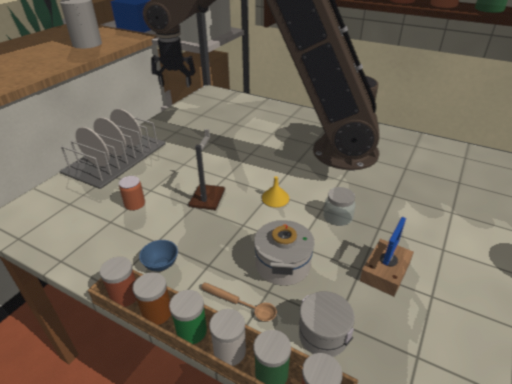

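View pics/side0.png

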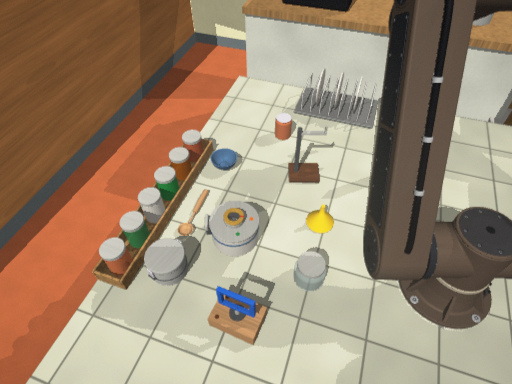

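View pics/wrist0.png

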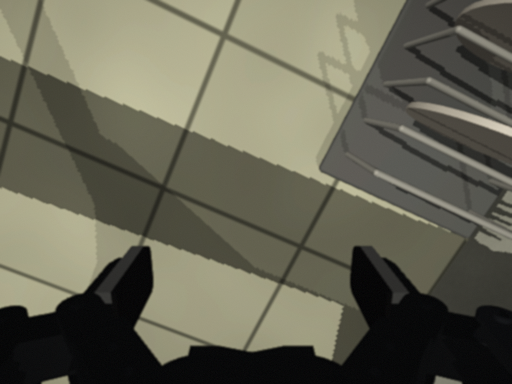

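```bash
python3 - <<'E'
from h import *
crop('side0',190,260,290,350,7,'a')
crop('side0',190,180,280,260,8,'b')
crop('side0',270,105,350,195,6,'c')
crop('scene0',180,120,240,215,6,'d')
crop('scene0',350,210,420,295,7,'e')
E
```

```text
(no output)
```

View pics/a.png

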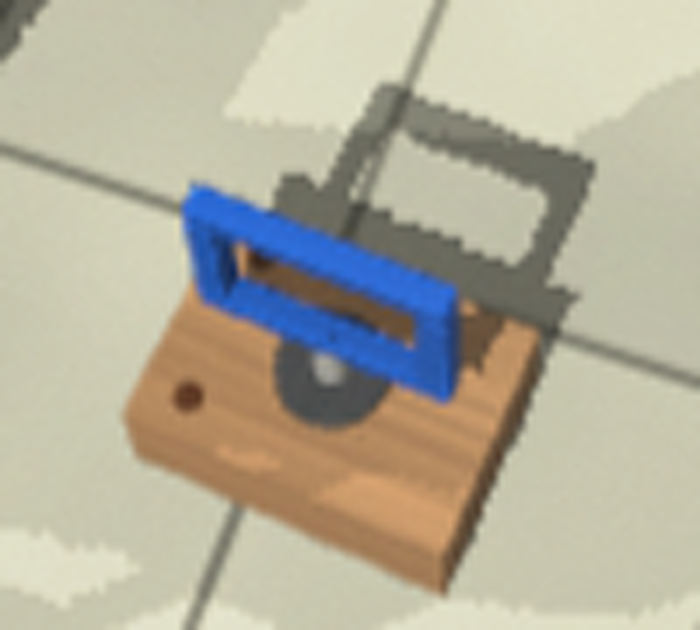

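View pics/b.png

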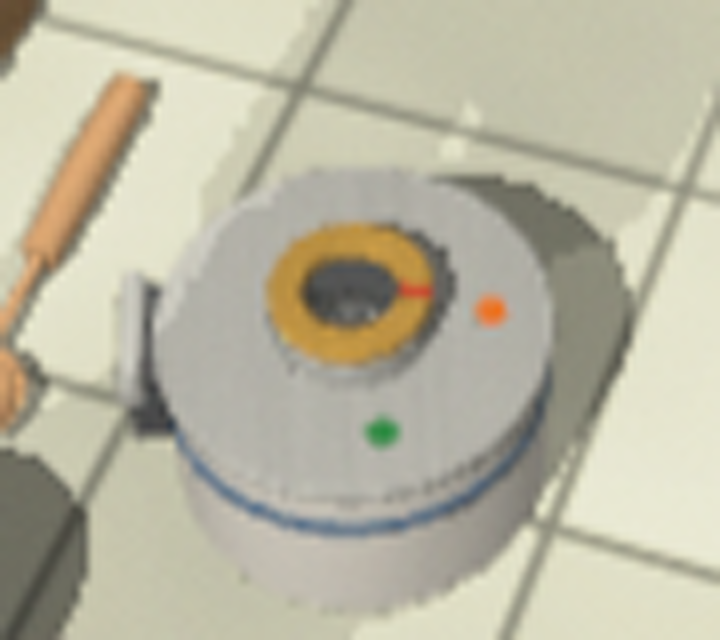

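View pics/c.png

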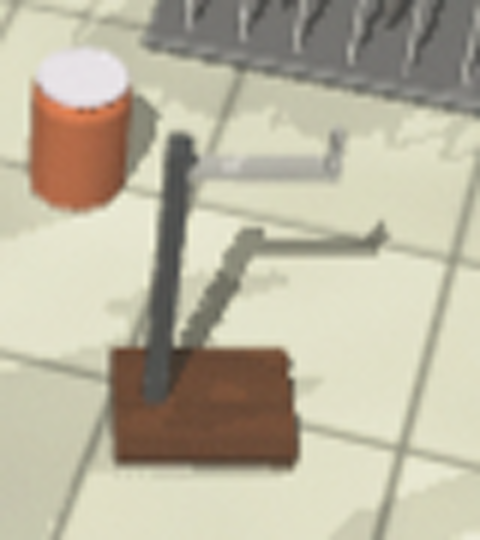

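View pics/d.png

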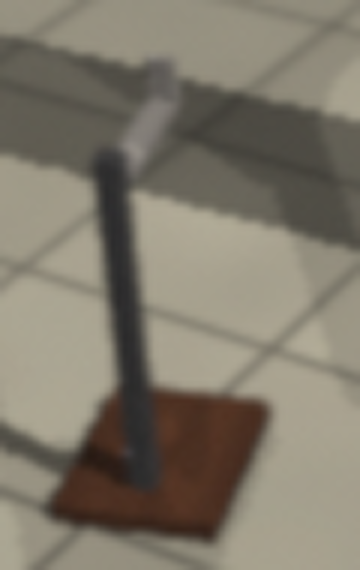

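View pics/e.png

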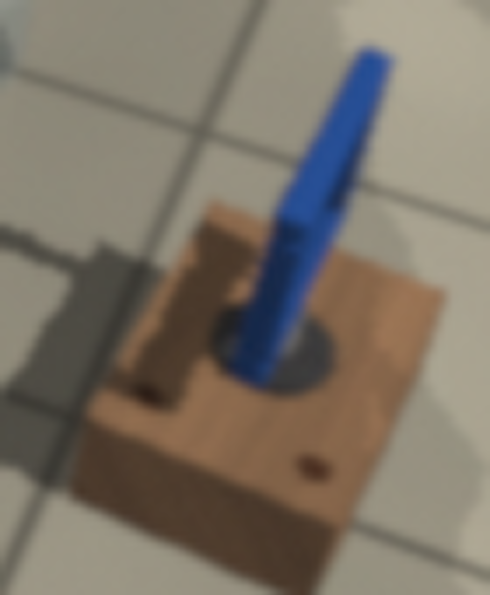

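```bash
cat >> h.py <<'E'
def P(off,k,x,y): return off[0]+(x+.5)/k-.5, off[1]+(y+.5)/k-.5
def keypts(x,y,z,yaw):
    c,s_=np.cos(yaw),np.sin(yaw);out=[]
    for X in(-.05,.05):
        for Y in(-.006,.006):
            for Z in (.05,.13): out.append([x+c*X-s_*Y,y+s_*X+c*Y,z+Z])
    return np.array(out)
def drawkey(im,s,x,y,z,yaw,k,off):
    p=[proj(s,q) for q in keypts(x,y,z,yaw)]
    p=[(int((u-off[0]+.5)*k-.5),int((v-off[1]+.5)*k-.5)) for u,v in p]
    for a in range(8):
        for b in range(a):
            if bin(a^b).count('1')==1: cv2.line(im,p[a],p[b],(0,255,255),1)
E
python3 - <<'E'
from h import *
S=load('side0');C=load('scene0')
A=lambda x,y:P((190,260),7,x,y)
B=lambda x,y:P((190,180),8,x,y)
D=lambda x,y:P((270,105),6,x,y)
F=lambda x,y:P((180,120),6,x,y)
G=lambda x,y:P((350,210),7,x,y)
print('collar',onz(S,*A(333,370),.051), onz(C,*G(275,345),.051))
print('blocktop corners G',[onz(C,*G(*p),.045)[:2].round(4) for p in [(210,203),(445,292),(340,525),(95,400)]])
print('top A',[onz(S,*A(*p),.154)[:2].round(4) for p in [(196,185),(185,208),(458,288),(450,305)]])
print('top G',[onz(C,*G(*p),.154)[:2].round(4) for p in [(365,48),(390,62),(280,210),(305,220)]])
m=onz(S,*B(350,293),.113);print('mouth',m)
for n,p,z in [('ptr',(415,291),.113),('or',(491,311),.091),('gr',(381,432),.091)]:
    q=onz(S,*B(*p),z)-m;print(n,q[:2],np.arctan2(q[1],q[0]),np.hypot(*q[:2]))
t=onz(S,*D(337,132),.222);p=onz(S,*D(180,139),.215);print('hook side',t,p,np.arctan2(*(p-t)[1::-1]),np.hypot(*(p-t)[:2]))
t=onz(C,*F(162,65),.222);p=onz(C,*F(110,155),.215);print('hook scene',t,p,np.arctan2(*(p-t)[1::-1]),np.hypot(*(p-t)[:2]))
E
```

```text
collar [0.51987124 0.28437343 0.051     ] [0.52231518 0.28488408 0.051     ]
blocktop corners G [array([0.4549, 0.2446]), array([0.4597, 0.3331]), array([0.5876, 0.3242]), array([0.573 , 0.2351])]
top A [array([0.5688, 0.2757]), array([0.569 , 0.2848]), array([0.4706, 0.281 ]), array([0.4712, 0.2874])]
top G [array([0.473 , 0.2831]), array([0.4764, 0.2923]), array([0.5675, 0.2769]), array([0.5682, 0.2851])]
mouth [0.62386219 0.04048414 0.113     ]
ptr [-0.02242088 -0.00865831] -2.773063952536895 0.02403460474848062
or [-0.04625385 -0.02415501] -2.6603219680018917 0.05218125565048414
gr [-0.02676847  0.04008147] 2.15961879688918 0.04819828945737089
hook side [ 0.43828217 -0.31736738  0.222     ] [ 0.51836215 -0.29314749  0.215     ] 0.29369953076810523 0.08366245346322493
hook scene [ 0.44263711 -0.30905792  0.222     ] [ 0.51648182 -0.28808453  0.215     ] 0.27673274385409036 0.07676537951286524
```

```bash
python3 - <<'E'
from h import *
crop('scene0',245,210,330,290,8,'f')
crop('scene0',180,180,240,215,10,'g')
E
```

```text
(no output)
```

View pics/f.png

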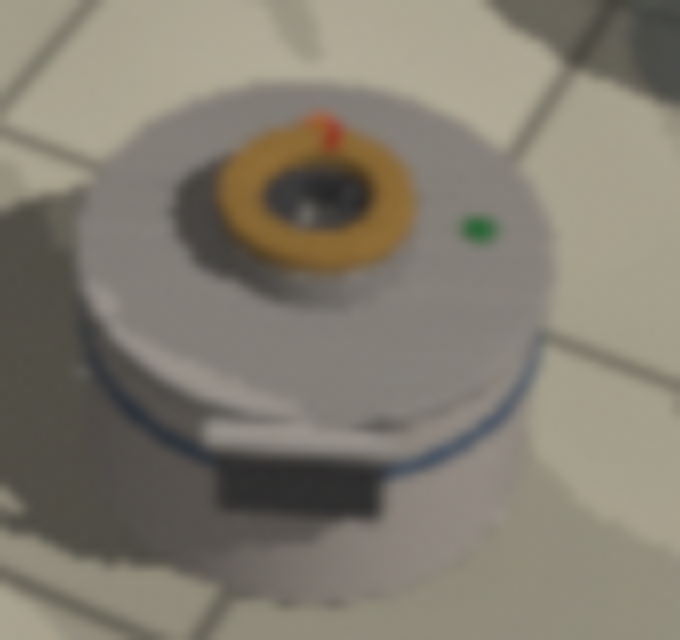

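Emit:
{"op": "send_rows", "data": {"targets": [[0,0,-1.5,-0.12],[0,0,-1.5,-0.12],[0,0,-1.5,-0.12],[0,0,-1.5,-0.12],[0,0,-1.5,-0.12],[0,0,-1.5,-0.12],[0,0,-1.5,-0.12],[0,0,-1.5,-0.12]]}}

```text
time_s: 0.82
tcp_pos: [0.2598, -0.5683, 0.3738]
tcp_rot: [-2.408, -2.017, -0.0]
force: [0.3, -0.0, -1.1]
opening: 0.0852
```

```bash
cat >> h.py <<'E'
def st():
    s=ctrl.sense();R=Ro.from_rotvec(s['tcp_rot']).as_matrix()
    return s,np.array(s['tcp_pos']),R,np.arctan2(R[1,0],R[0,0])
def go(wps,yaw_t=None,vmax=4.0):
    s,p,R,yaw=st();np.set_printoptions(suppress=True,precision=3)
    print('t %.2f p %s yaw %.4f q6 %.2f tilt %.4f open %.4f F %s'%(s['time_s'],p.round(4),yaw,s['q'][5],np.arccos(min(1,-R[2,2])),s['opening'],np.round(s['force'],1)))
    for w in wps:
        d=R.T@(np.array(w)-p)*100;n=int(np.ceil(np.abs(np.linalg.norm(d))/vmax));print('total cm',d.round(2),'n',n,'per row',(d/max(n,1)).round(3));p=np.array(w)
    if yaw_t is not None:
        r=-((yaw_t-yaw+np.pi)%(2*np.pi)-np.pi);print('roll',round(r,4))
E
python3 - <<'E'
from h import *
go([[.5,-.3,.38],[.56,.05,.36],[.521,.2837,.30]],3.087)
E
```

```text
t 0.82 p [ 0.26  -0.568  0.374] yaw 1.3947 q6 -1.07 tilt 0.0004 open 0.0852 F [ 0.3 -0.  -1.1]
total cm [30.62 18.95 -0.61] n 10 per row [ 3.062  1.895 -0.061]
total cm [35.51 -0.22  2.01] n 9 per row [ 3.945 -0.025  0.224]
total cm [22.32 -7.93  6.01] n 7 per row [ 3.189 -1.133  0.859]
roll -1.6923
```

Emit:
{"op": "send_rows", "data": {"targets": [[3.06,1.9,0,0],[3.06,1.9,0,0],[3.06,1.9,0,0],[3.06,1.9,0,0],[3.06,1.9,0,0],[3.06,1.9,0,0],[3.06,1.9,0,0],[3.06,1.9,0,0]]}}

```text
time_s: 1.48
tcp_pos: [0.4545, -0.3536, 0.3732]
tcp_rot: [-2.414, -2.01, 0.0]
force: [0.2, -0.6, -0.3]
opening: 0.0856
```

Emit:
{"op": "send_rows", "data": {"targets": [[3.06,1.9,0,0],[3.06,1.9,0,0],[3.9,0,0.2,0],[3.9,0,0.2,0],[3.9,0,0.2,0],[3.9,0,0.2,0],[3.9,0,0.2,0],[3.9,0,0.2,0]]}}

```text
time_s: 2.15
tcp_pos: [0.5444, -0.0698, 0.3612]
tcp_rot: [-2.414, -2.01, 0.0]
force: [1.4, 0.1, 0.5]
opening: 0.0855
```

Emit:
{"op": "send_rows", "data": {"targets": [[3.9,0,0.2,0],[3.9,0,0.2,0],[3.9,0,0.2,0],[3.2,-1.1,0.2,0],[3.2,-1.1,0.2,0],[3.2,-1.1,0.2,0],[3.2,-1.1,0.2,0],[3.2,-1.1,0.2,0]]}}

```text
time_s: 2.82
tcp_pos: [0.5399, 0.2123, 0.345]
tcp_rot: [-2.414, -2.01, 0.001]
force: [-0.3, 0.6, 0.8]
opening: 0.0854
```

```bash
python3 - <<'E'
from h import *
go([[.521,.2837,.32]],3.087)
E
```

```text
t 2.82 p [0.54  0.212 0.345] yaw 1.3888 q6 0.44 tilt 0.0004 open 0.0854 F [-0.3  0.6  0.8]
total cm [ 6.68 -3.15  2.5 ] n 2 per row [ 3.342 -1.576  1.249]
roll -1.6982
```

Emit:
{"op": "send_rows", "data": {"targets": [[2.7,-1.2,1.0,0],[2.7,-1.2,1.0,0],[0,0,0,-0.12],[0,0,0,-0.12],[0,0,0,-0.12],[0,0,0,-0.12],[0,0,0,-0.12],[0,0,0,-0.12]]}}

```text
time_s: 3.48
tcp_pos: [0.5266, 0.2681, 0.325]
tcp_rot: [-1.543, -2.736, 0.001]
force: [0.6, 1.2, -0.3]
opening: 0.0857
```

Emit:
{"op": "send_rows", "data": {"targets": [[0,0,0,-0.12],[0,0,0,-0.12],[0,0,0,-0.12],[0,0,0,-0.12],[0,0,0,-0.12],[0,0,0,-0.12],[0,0,0,-0.12],[0,0,0,-0.12]]}}

```text
time_s: 4.15
tcp_pos: [0.5266, 0.2681, 0.325]
tcp_rot: [-0.105, -3.139, 0.0]
force: [-1.0, -0.4, -0.9]
opening: 0.0855
```

Emit:
{"op": "send_rows", "data": {"targets": [[0,0,0,0],[0,0,0,0]]}}

```text
time_s: 4.32
tcp_pos: [0.5266, 0.2681, 0.3251]
tcp_rot: [-0.12, -3.139, 0.0]
force: [0.4, -0.7, -0.2]
opening: 0.0856
```

```bash
python3 - <<'E'
from h import *
go([[.521,.2837,.32]],3.087)
s=snap('wrist','w1');snap('side','s1');snap('scene','c1')
im=cv2.resize(s['image'],None,fx=1.5,fy=1.5,interpolation=2);drawkey(im,s,.521,.2837,.024,-.055,1.5,(0,0));cv2.imwrite('pics/w1o.png',im)
E
```

```text
t 4.32 p [0.527 0.268 0.325] yaw 3.0650 q6 -1.14 tilt 0.0004 open 0.0856 F [ 0.4 -0.7 -0.2]
total cm [0.68 1.51 0.51] n 1 per row [0.681 1.514 0.506]
roll -0.022
```

View pics/w1o.png

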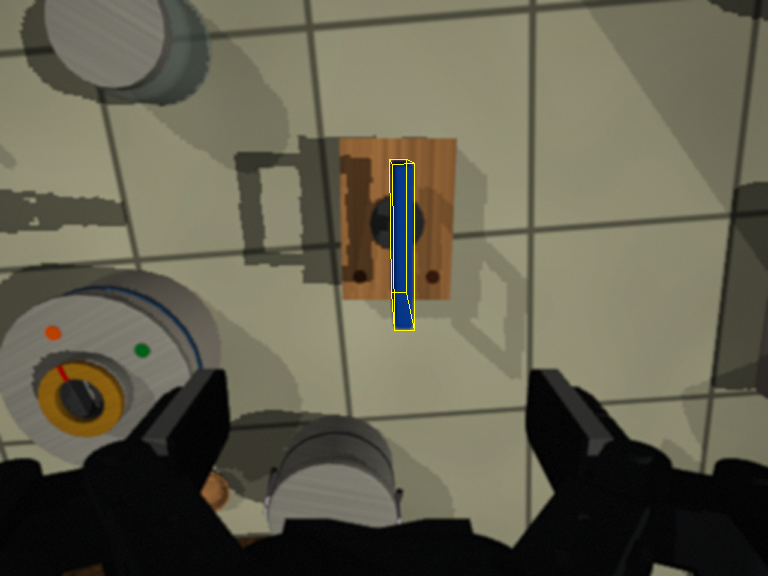

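Emit:
{"op": "send_rows", "data": {"targets": [[0.68,1.51,0.5,-0.022],[0,0,3.5,0],[0,0,3.5,0],[0,0,3.5,0],[0,0,3.0,0],[0,0,2.5,0],[0,0,1.0,0],[0,0,0,0]]}}

```text
time_s: 5.13
tcp_pos: [0.5204, 0.2833, 0.1482]
tcp_rot: [-0.082, -3.137, 0.003]
force: [0.7, -0.0, 0.1]
opening: 0.0853
```

```bash
python3 - <<'E'
from h import *
go([[.521,.2837,.150]],3.087)
s=snap('side','s2')
crop('side','') if 0 else crop('s2',170,220,310,350,5,'s2c')
E
```

```text
t 5.13 p [0.52  0.283 0.148] yaw 3.0893 q6 -1.13 tilt 0.0038 open 0.0853 F [ 0.7 -0.   0.1]
total cm [-0.06  0.04 -0.18] n 1 per row [-0.059  0.04  -0.176]
roll 0.0023
```

View pics/s2c.png

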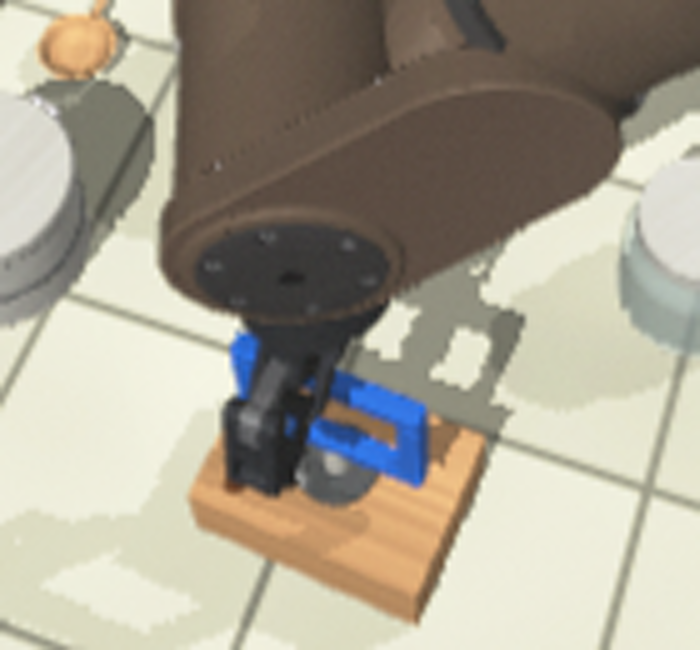

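Emit:
{"op": "send_rows", "data": {"targets": [[0,0.04,-0.1,0],[0,0,0,0],[0,0,0,0],[0,0,0,0],[0,0,0,0],[0,0,0,0],[0,0,0,0],[0,0,0,0]], "claw": 0, "newtons": 60}}

```text
time_s: 5.85
tcp_pos: [0.5212, 0.2841, 0.1518]
tcp_rot: [0.08, 3.14, 0.0]
force: [-1.8, 0.7, 5.9]
opening: 0.011
```

Emit:
{"op": "send_rows", "data": {"targets": [[0,0,0,0],[0,0,-0.5,0],[0,0,-1.5,0],[0,0,-2.5,0],[0,0,-3,0],[0,0,-3,0],[0,0,-3,0],[0,0,-1.5,0]]}}

```text
time_s: 6.52
tcp_pos: [0.5214, 0.2843, 0.3051]
tcp_rot: [0.08, 3.137, 0.002]
force: [0.1, -0.1, -1.6]
opening: 0.0112
```

```bash
python3 - <<'E'
from h import *
go([[.6,.1,.29]],3.087)
s=snap('side','s3');snap('wrist','w3')
crop('s3',170,190,310,320,5,'s3c')
E
```

```text
t 6.52 p [0.521 0.284 0.305] yaw 3.0909 q6 -1.13 tilt 0.0038 open 0.0112 F [ 0.1 -0.1 -1.6]
total cm [ -8.78 -18.01   1.51] n 6 per row [-1.463 -3.001  0.251]
roll 0.0039
```

View pics/s3c.png

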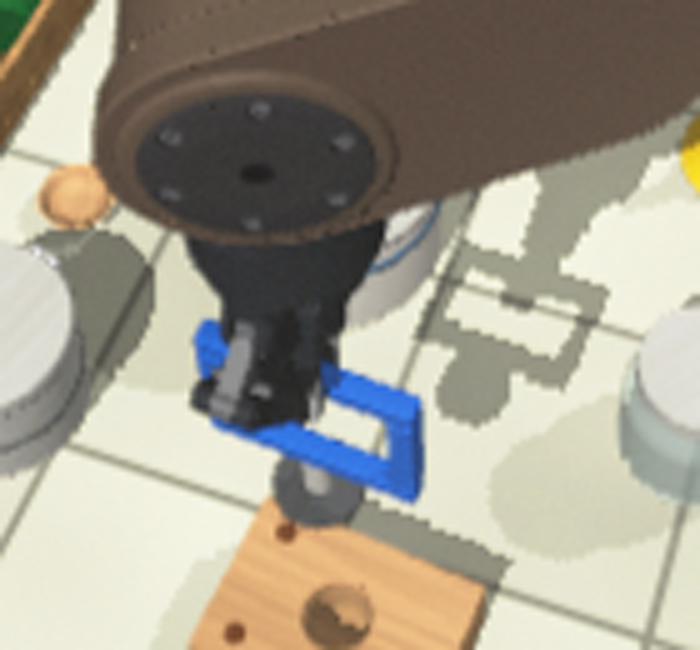

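View pics/w3.png

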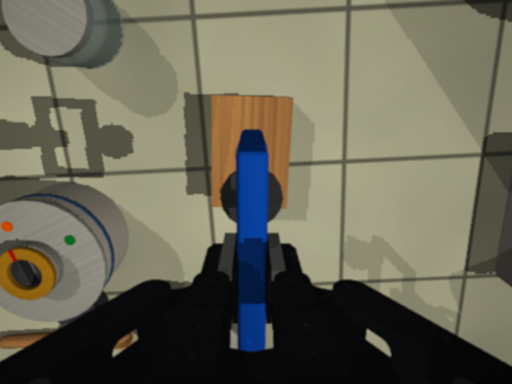

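```bash
python3 - <<'E'
from h import *
crop('w3',0,190,120,320,6,'w3c');crop('w1',0,190,150,320,5,'w1c')
E
```

```text
(no output)
```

View pics/w3c.png

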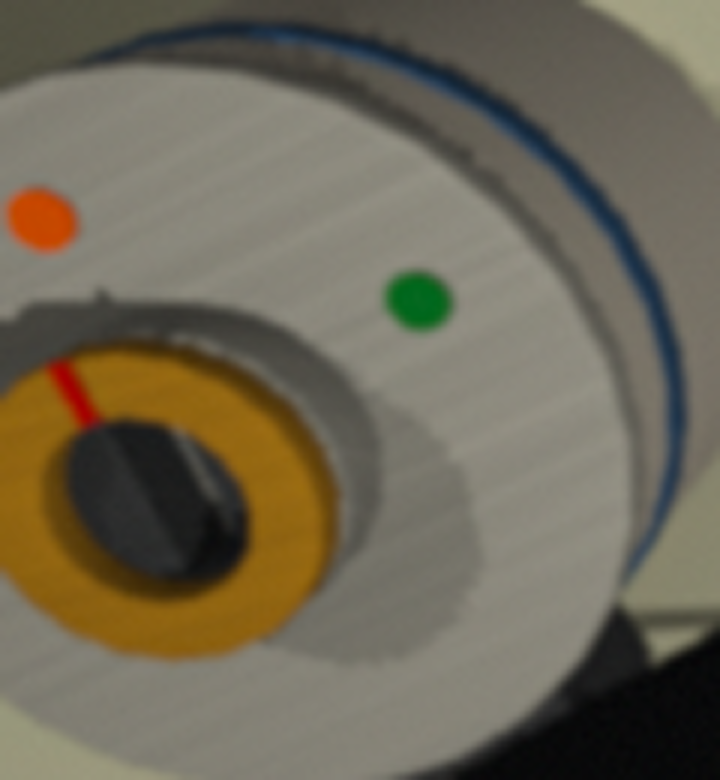

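View pics/w1c.png

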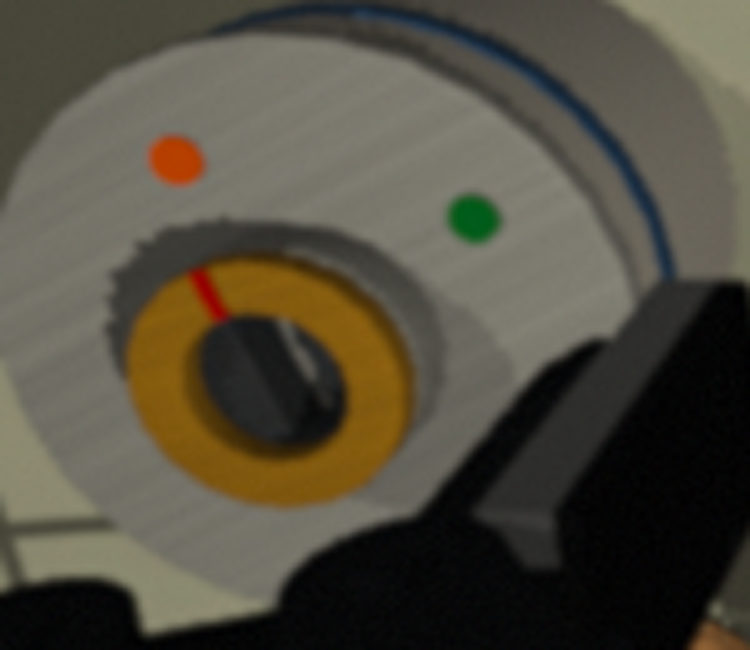

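```bash
cat >> h.py <<'E'
from scipy.optimize import least_squares
def brass(s,f,box,z=.113):
    h=cv2.cvtColor(s['image'],cv2.COLOR_BGR2HSV);m=cv2.inRange(h,(12,120,50),(32,255,255))
    b=np.zeros_like(m);x0,y0,x1,y1=box;b[y0:y1,x0:x1]=m[y0:y1,x0:x1]
    n,l,stt,_=cv2.connectedComponentsWithStats(b);i=1+np.argmax(stt[1:,4]);b=(l==i).astype(np.uint8)
    c=max(cv2.findContours(b,cv2.RETR_EXTERNAL,cv2.CHAIN_APPROX_NONE)[0],key=len)[:,0,:]
    c=cv2.convexHull(c)[:,0,:]
    c=c[(c[:,0]>x0+1)&(c[:,0]<x1-2)&(c[:,1]>y0+1)&(c[:,1]<y1-2)]
    p=np.array([onz(s,u,v,z)[:2] for u,v in c])
    r=least_squares(lambda q:np.hypot(p[:,0]-q[0],p[:,1]-q[1])-q[2],[*p.mean(0),.03],loss='soft_l1',f_scale=.001)
    return r.x,np.sqrt(np.mean(r.fun**2)),len(p)
E
python3 - <<'E'
from h import *
for f,b in [('w1',(0,200,120,310)),('w3',(0,200,120,310)),('side0',(215,200,250,235)),('scene0',(265,220,300,250))]:
    print(f,brass(load(f),f,b))
S=load('w1');A=lambda x,y:P((0,190),5,x,y)
m=np.append(brass(S,'w1',(0,200,120,310))[0][:2],.113)
for n,p,z in [('ptr',(198,278),.113),('ptrin',(219,318),.113),('or',(178,161),.091),('gr',(474,219),.091)]:
    q=onz(S,*A(*p),z)-m;print(n,np.arctan2(q[1],q[0]),np.hypot(*q[:2]))
E
```

```text
w1 (array([0.62271632, 0.0413403 , 0.03150613]), np.float64(0.0006203048727283415), 31)
w3 (array([0.6223134 , 0.04182532, 0.03158417]), np.float64(0.0007533857832583927), 22)
side0 (array([0.62354327, 0.03933474, 0.0301689 ]), np.float64(0.00046847082958821384), 17)
scene0 (array([0.62771468, 0.04074274, 0.03014839]), np.float64(0.0013178251124635718), 18)
ptr -2.7863180367862435 0.02770027899484115
ptrin -2.710437156988501 0.017882041872003252
or -2.6762531089304673 0.050909162691033516
gr 2.1428323152828814 0.04871074580164602
```

Emit:
{"op": "send_rows", "data": {"targets": [[-1.4,-2.8,0,0.0],[-1.4,-2.8,0,0],[-1.4,-2.8,0,0],[-1.4,-2.8,0,0],[-1.4,-2.8,0,0],[-1.4,-2.8,0,0],[0,0,0,0],[0,0,0,0]]}}

```text
time_s: 7.28
tcp_pos: [0.5964, 0.1105, 0.2995]
tcp_rot: [-0.084, -3.138, 0.001]
force: [0.5, 0.1, -0.9]
opening: 0.0108
```

```bash
python3 - <<'E'
from h import *
go([[.623,.041,.29]],.39)
s=snap('wrist','w4')
E
```

```text
t 7.28 p [0.596 0.111 0.299] yaw 3.0882 q6 -1.44 tilt 0.0027 open 0.0108 F [ 0.5  0.1 -0.9]
total cm [-3.03 -6.8   0.94] n 2 per row [-1.513 -3.401  0.471]
roll 2.6982
```

View pics/w4.png

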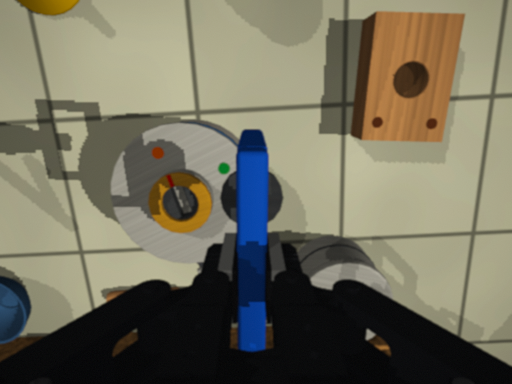

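Clear view: ring centred near (180,203), pointer at (171,182), orange dot (158,153), green (224,168).

```bash
python3 - <<'E'
from h import *
crop('w4',105,110,245,270,5,'w4c');s=load('w4');print(brass(s,'w4',(140,160,225,245)))
E
```

```text
(array([0.62363503, 0.03932142, 0.03056189]), np.float64(0.00022045748952256904), 29)
```

View pics/w4c.png

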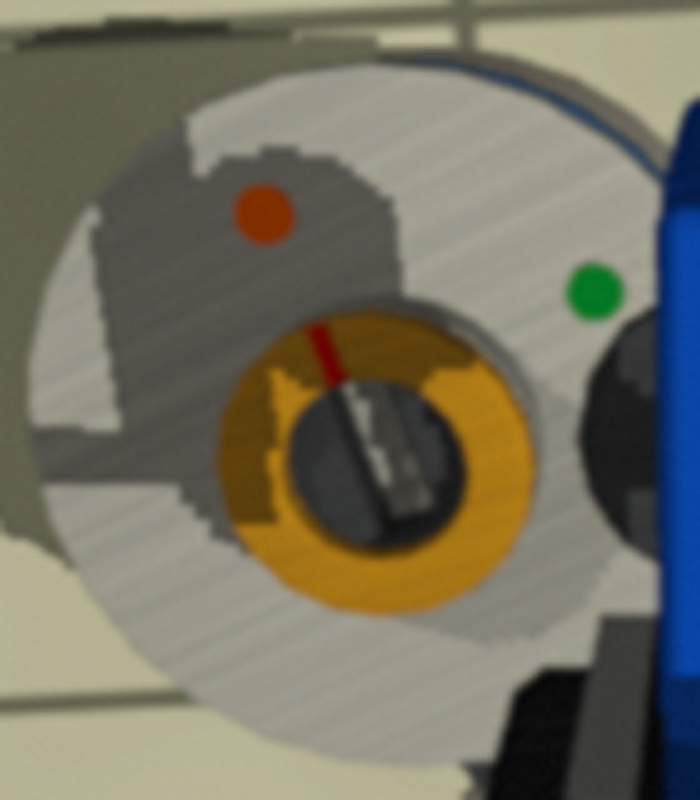

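```bash
python3 - <<'E'
from h import *
S=load('w4');A=lambda x,y:P((105,110),5,x,y)
m=np.array([.6236,.0393,.113])
for n,p,z in [('ptr',(317,330),.113),('ptrin',(337,381),.113),('or',(265,214),.091),('gr',(595,292),.091)]:
    q=onz(S,*A(*p),z)-m;print(n,np.arctan2(q[1],q[0]),np.hypot(*q[:2]))
a=onz(S,*A(317,330),.113);b=onz(S,*A(337,381),.113);d=b-a;print('ptr line',np.arctan2(d[1],d[0]))
a=onz(S,*A(348,392),.105);b=onz(S,*A(408,513),.105);d=b-a;print('slot',np.arctan2(d[1],d[0]))
go([[.6235,.0395,.29]],.39+np.pi)
E
```

```text
ptr -2.8618596414421082 0.02853127421084033
ptrin -2.844721379750648 0.018135111035946293
or -2.7140116062321757 0.05103892477017714
gr 2.1387700423595 0.05068294216618669
ptr line 0.24985496962276357
slot 0.3390447892370621
t 7.33 p [0.596 0.112 0.3  ] yaw 3.0895 q6 -1.44 tilt 0.0024 open 0.0111 F [-0.3 -0.5 -0.6]
total cm [-3.12 -7.06  0.97] n 2 per row [-1.558 -3.529  0.486]
roll -0.4421
```

Emit:
{"op": "send_rows", "data": {"targets": [[-1.04,-2.35,0.3,0],[-1.04,-2.35,0.3,0],[-1.04,-2.36,0.3,0],[0,0,0.5,-0.114],[0,0,0.5,-0.114],[0,0,0.5,-0.114],[0,0,0,0],[0,0,0,0]]}}

```text
time_s: 8.0
tcp_pos: [0.6236, 0.0409, 0.2767]
tcp_rot: [0.452, -3.108, -0.0]
force: [0.4, 0.7, -1.2]
opening: 0.0108
```

```bash
python3 - <<'E'
from h import *
go([[.6235,.0395,.25]],.29+np.pi)
s=snap('side','s5');crop('s5',190,150,290,260,6,'s5c');s=snap('wrist','w5');s=snap('scene','c5');crop('c5',235,150,335,290,5,'c5c')
E
```

```text
t 8.00 p [0.624 0.041 0.277] yaw -2.8527 q6 -1.90 tilt 0.0012 open 0.0108 F [ 0.4  0.7 -1.2]
total cm [ 0.04 -0.14  2.67] n 1 per row [ 0.044 -0.137  2.675]
roll -0.0011
```

View pics/s5c.png

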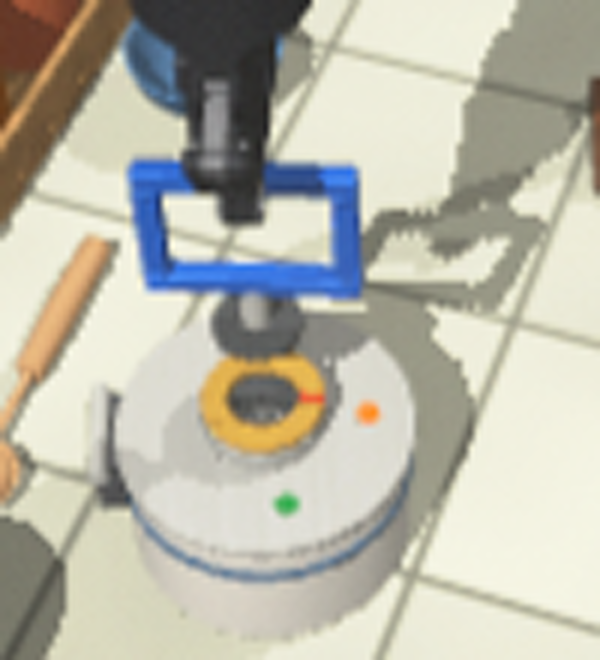

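View pics/c5c.png

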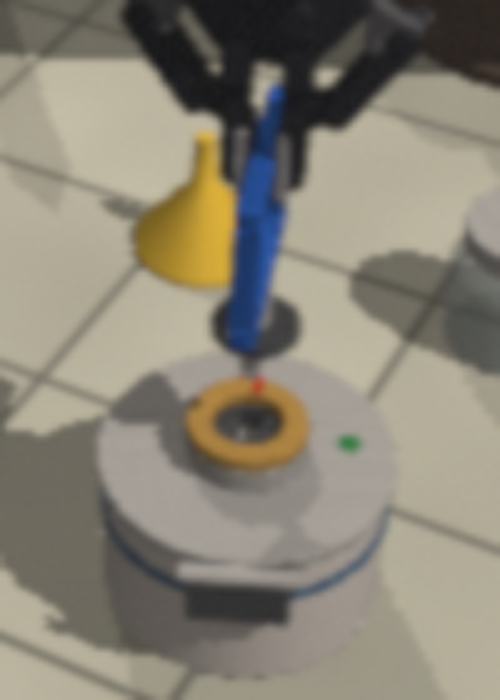

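View pics/w5.png

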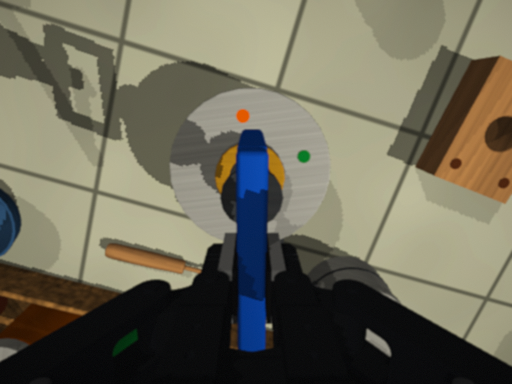

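```bash
python3 - <<'E'
from h import *
S=load('s5');C=load('c5')
print('side collar',onz(S,*P((190,150),6,258,324),.174),'mouth',brass(S,'',(215,200,250,235))[0])
print('scene collar',onz(C,*P((235,150),5,257,322),.176),'mouth',brass(C,'',(265,220,300,250))[0], onz(C,*P((235,150),5,247,422),.113))
W=load('w5');print(brass(W,'',(200,130,300,215)))
E
python3 - <<'E'
from h import *
crop('s5',215,195,260,235,15,'x1');crop('w5',190,80,320,230,5,'x2')
E
```

```text
side collar [0.62216322 0.04087857 0.174     ] mouth [0.62354485 0.03963443 0.03001161]
scene collar [0.62348009 0.04135814 0.176     ] mouth [0.62805059 0.04095734 0.03002809] [0.62704566 0.040387   0.113     ]
(array([0.62379039, 0.0372624 , 0.02924935]), np.float64(0.004794612882921941), 15)
```

View pics/x2.png

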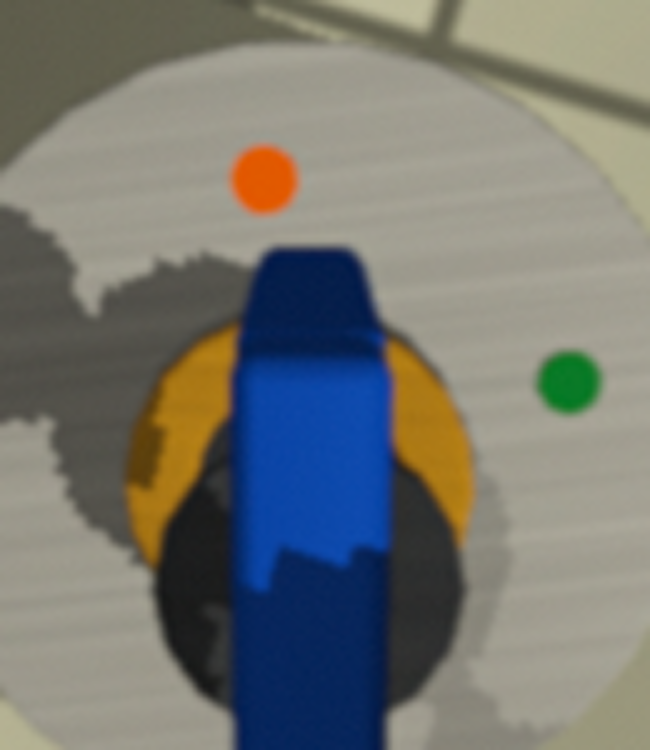

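```bash
python3 - <<'E'
from h import *
go([[.6246,.0394,.245]],.29+np.pi)
E
```

```text
t 8.15 p [0.624 0.041 0.278] yaw -2.8525 q6 -1.90 tilt 0.0003 open 0.0112 F [ 0.4  0.1 -0.5]
total cm [-0.03 -0.12  3.25] n 1 per row [-0.034 -0.125  3.25 ]
roll -0.0009
```

Emit:
{"op": "send_rows", "data": {"targets": [[-0.05,-0.14,1.0,0],[0,0,1.0,0],[0,0,0.6,0],[0,0,0.4,0],[0,0,0.2,0],[0,0,0,0]]}}

```text
time_s: 8.65
tcp_pos: [0.6248, 0.0387, 0.2446]
tcp_rot: [0.455, -3.108, -0.0]
force: [0.4, -0.3, -0.2]
opening: 0.0108
```

```bash
python3 - <<'E'
from h import *
go([[.6246,.0394,.232]],.29+np.pi)
s=snap('side','s6');crop('s6',205,170,275,250,8,'s6c');s=snap('scene','c6');crop('c6',245,180,335,270,7,'c6c')
E
```

```text
t 8.65 p [0.625 0.039 0.245] yaw -2.8507 q6 -1.91 tilt 0.0009 open 0.0108 F [ 0.4 -0.3 -0.2]
total cm [-0.01  0.07  1.26] n 1 per row [-0.006  0.073  1.264]
roll 0.0009
```

View pics/s6c.png

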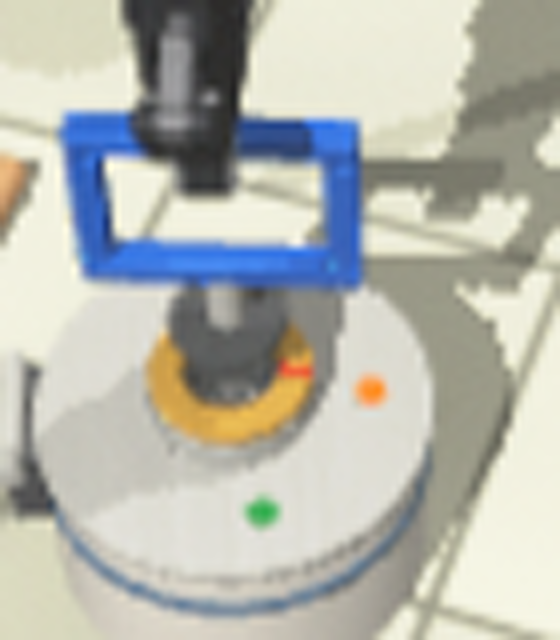

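View pics/c6c.png

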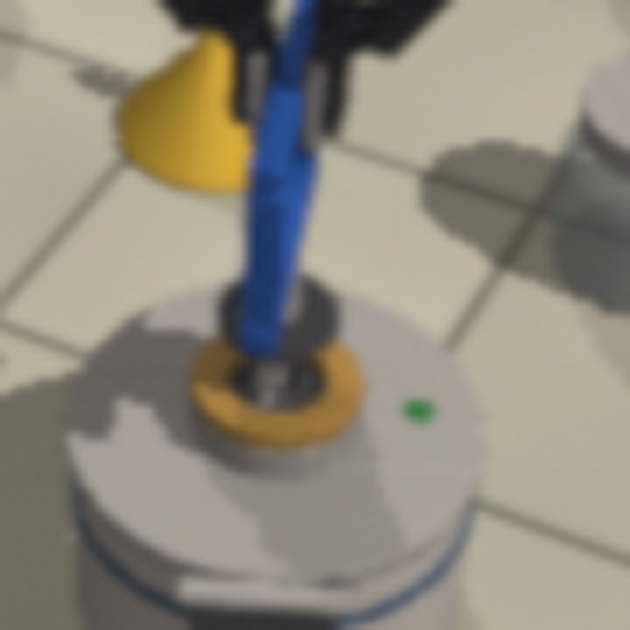

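Emit:
{"op": "send_rows", "data": {"targets": [[0,0.05,0.4,0],[0,0,0.4,0],[0,0,0.2,0],[0,0,0,0]]}}

```text
time_s: 9.08
tcp_pos: [0.6245, 0.0392, 0.2346]
tcp_rot: [0.456, -3.107, -0.0]
force: [-0.6, 0.0, -1.9]
opening: 0.0105
```

Emit:
{"op": "send_rows", "data": {"targets": [[0,0,0.2,0],[0,0,0.1,0],[0,0,0,0]]}}

```text
time_s: 9.33
tcp_pos: [0.6247, 0.0392, 0.2321]
tcp_rot: [0.456, -3.108, 0.0]
force: [0.2, 0.4, -0.9]
opening: 0.0108
```

Emit:
{"op": "send_rows", "data": {"targets": [[0,0,0.1,0],[0,0,0.1,0],[0,0,0,0]]}}

```text
time_s: 9.58
tcp_pos: [0.6247, 0.0392, 0.2301]
tcp_rot: [0.456, -3.108, 0.0]
force: [-1.0, 0.4, -1.6]
opening: 0.011
```

Emit:
{"op": "send_rows", "data": {"targets": [[0,0,0.1,0],[0,0,0.1,0],[0,0,0,0]]}}

```text
time_s: 9.83
tcp_pos: [0.6246, 0.0392, 0.2281]
tcp_rot: [0.456, -3.108, 0.0]
force: [-0.1, 0.1, -0.5]
opening: 0.0108
```

Emit:
{"op": "send_rows", "data": {"targets": [[0,0,0.1,0],[0,0,0.1,0],[0,0,0,0]]}}

```text
time_s: 10.08
tcp_pos: [0.6247, 0.0392, 0.2261]
tcp_rot: [0.456, -3.108, 0.0]
force: [0.8, 0.2, -0.8]
opening: 0.0106
```

Emit:
{"op": "send_rows", "data": {"targets": [[0,0,0.1,0],[0,0,0.1,0],[0,0,0,0]]}}

```text
time_s: 10.33
tcp_pos: [0.6247, 0.0392, 0.2241]
tcp_rot: [0.456, -3.108, 0.0]
force: [0.4, -0.3, -1.6]
opening: 0.011
```

Emit:
{"op": "send_rows", "data": {"targets": [[0,0,0.1,0],[0,0,0.1,0],[0,0,0,0]]}}

```text
time_s: 10.58
tcp_pos: [0.6246, 0.0392, 0.2221]
tcp_rot: [0.456, -3.108, 0.0]
force: [-0.1, -0.0, -1.2]
opening: 0.0109
```

Emit:
{"op": "send_rows", "data": {"targets": [[0,0,0.1,0],[0,0,0.1,0],[0,0,0,0]]}}

```text
time_s: 10.83
tcp_pos: [0.6246, 0.0392, 0.2201]
tcp_rot: [0.456, -3.108, 0.0]
force: [-0.3, -0.6, -0.8]
opening: 0.011
```

```bash
python3 - <<'E'
from h import *
go([[.6246,.0394,.2198]],.29+np.pi);print(ctrl.sense()['ft_torque'])
s=snap('side','s7');crop('s7',205,170,275,250,8,'s7c');s=snap('scene','c7');crop('c7',245,180,335,270,7,'c7c')
E
```

```text
t 10.83 p [0.625 0.039 0.22 ] yaw -2.8504 q6 -1.90 tilt 0.0003 open 0.0110 F [-0.3 -0.6 -0.8]
total cm [-0.    0.02  0.03] n 1 per row [-0.002  0.022  0.026]
roll 0.0012
[-0.004  0.023  0.028]
```

View pics/s7c.png

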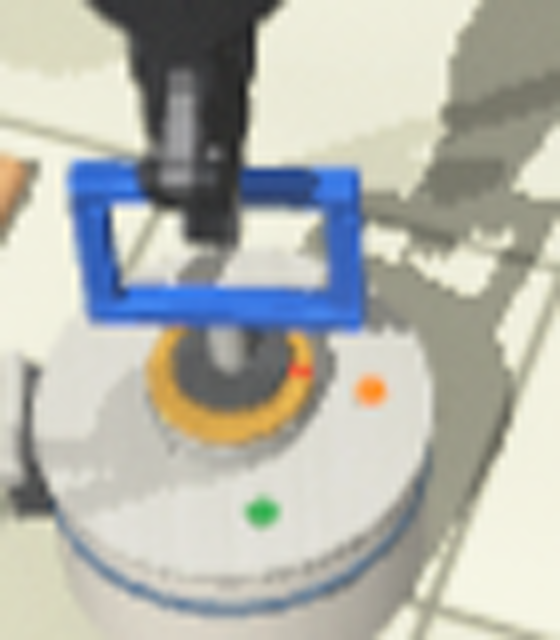

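View pics/c7c.png

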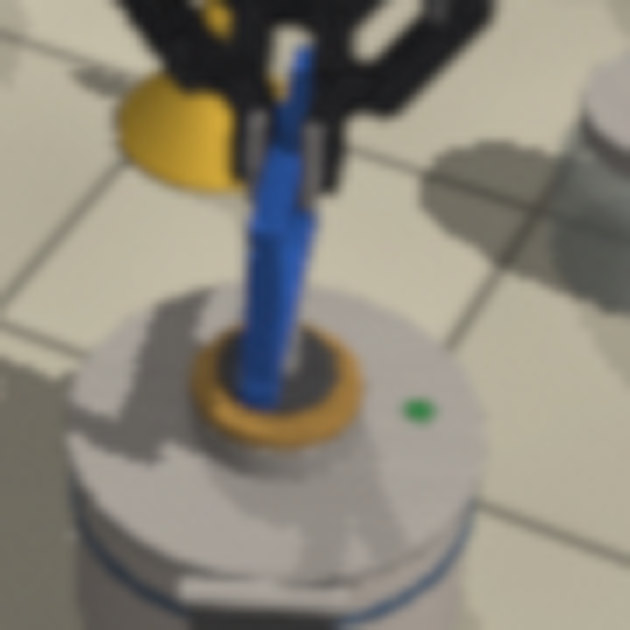

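Emit:
{"op": "send_rows", "data": {"targets": [[0,0,0.05,0],[0,0,0.05,0],[0,0,0,0]]}}

```text
time_s: 11.18
tcp_pos: [0.6249, 0.0392, 0.2198]
tcp_rot: [-0.456, 3.107, -0.0]
force: [-0.7, -0.6, 4.3]
opening: 0.0107
```

Emit:
{"op": "send_rows", "data": {"targets": [[0,0,0.05,0],[0,0,0.05,0],[0,0,0,0]]}}

```text
time_s: 11.43
tcp_pos: [0.6251, 0.0392, 0.2197]
tcp_rot: [-0.455, 3.106, -0.001]
force: [-3.0, -0.6, 10.7]
opening: 0.0111
```

Emit:
{"op": "send_rows", "data": {"targets": [[0,0,0,0.06],[0,0,0,0.1],[0,0,0,0.1],[0,0,0,0.1]]}}

```text
time_s: 11.77
tcp_pos: [0.6254, 0.0391, 0.2198]
tcp_rot: [0.115, 3.136, -0.0]
force: [-0.9, -0.6, 9.8]
opening: 0.0108
```

```bash
python3 - <<'E'
from h import *
go([],-.99+np.pi);print(ctrl.sense()['ft_torque'])
E
```

```text
t 11.77 p [0.625 0.039 0.22 ] yaw 3.0682 q6 -1.54 tilt 0.0031 open 0.0108 F [-0.9 -0.6  9.8]
roll 0.9166
[-0.1    0.144  0.189]
```

Emit:
{"op": "send_rows", "data": {"targets": [[0,0,0,0.1],[0,0,0,0.1],[0,0,0,0.1],[0,0,0,0.1],[0,0,0,0.1],[0,0,0,0.1],[0,0,0,0.1],[0,0,0,0.1]]}}

```text
time_s: 12.43
tcp_pos: [0.6252, 0.0387, 0.2197]
tcp_rot: [1.328, 2.844, 0.0]
force: [-2.6, -3.8, 11.0]
opening: 0.0108
```

```bash
python3 - <<'E'
from h import *
go([],-.99+np.pi);print(ctrl.sense()['ft_torque'])
s=snap('side','s8');crop('s8',205,170,275,250,8,'s8c')
E
```

```text
t 12.43 p [0.625 0.039 0.22 ] yaw 2.2682 q6 -0.74 tilt 0.0027 open 0.0108 F [-2.6 -3.8 11. ]
roll 0.1166
[-0.531  0.426  0.194]
```

View pics/s8c.png

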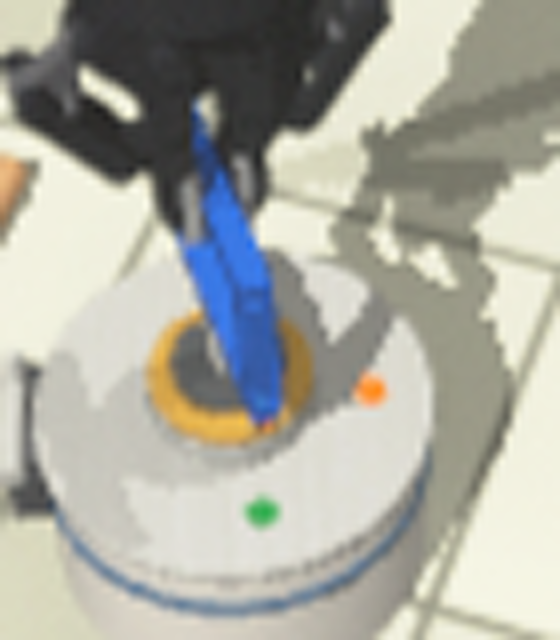

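Emit:
{"op": "send_rows", "data": {"targets": [[0,0,0,0.04],[0,0,0,0.04],[0,0,0,0.03],[0,0,0,0]]}}

```text
time_s: 12.82
tcp_pos: [0.6252, 0.0386, 0.2198]
tcp_rot: [1.478, 2.769, 0.0]
force: [-2.8, -3.0, 10.5]
opening: 0.0106
```

```bash
python3 - <<'E'
from h import *
go([],-.99+np.pi);print(ctrl.sense()['ft_torque'])
E
```

```text
t 12.82 p [0.625 0.039 0.22 ] yaw 2.1611 q6 -0.63 tilt 0.0026 open 0.0106 F [-2.8 -3.  10.5]
roll 0.0095
[-0.632  0.458  0.05 ]
```

Emit:
{"op": "send_rows", "data": {"targets": [[0,0,0,0.03],[0,0,0,0.03]]}}

```text
time_s: 12.98
tcp_pos: [0.6251, 0.0386, 0.2198]
tcp_rot: [1.559, 2.724, 0.0]
force: [-3.2, -3.3, 10.8]
opening: 0.0106
```

```bash
python3 - <<'E'
from h import *
go([],-.99+np.pi);print(ctrl.sense()['ft_torque'])
E
```

```text
t 12.98 p [0.625 0.039 0.22 ] yaw 2.1018 q6 -0.57 tilt 0.0026 open 0.0106 F [-3.2 -3.3 10.8]
roll -0.0498
[-0.58   0.499  0.129]
```

Emit:
{"op": "send_rows", "data": {"targets": [[0,0,0,0.03],[0,0,0,0.03]]}}

```text
time_s: 13.15
tcp_pos: [0.6251, 0.0386, 0.2198]
tcp_rot: [1.641, 2.676, 0.0]
force: [-3.4, -2.8, 11.1]
opening: 0.0111
```

```bash
python3 - <<'E'
from h import *
go([],-.99+np.pi);print(ctrl.sense()['ft_torque'])
E
```

```text
t 13.15 p [0.625 0.039 0.22 ] yaw 2.0416 q6 -0.51 tilt 0.0026 open 0.0111 F [-3.4 -2.8 11.1]
roll -0.11
[-0.565  0.493  0.341]
```

Torque rising past the 0.14 N m running value — nearing the stop; a bit more.

Emit:
{"op": "send_rows", "data": {"targets": [[0,0,0,0.03]]}}

```text
time_s: 13.23
tcp_pos: [0.6251, 0.0387, 0.2198]
tcp_rot: [1.68, 2.652, 0.0]
force: [-2.5, -2.9, 11.3]
opening: 0.0109
```

```bash
python3 - <<'E'
from h import *
go([],-.99+np.pi);print(ctrl.sense()['ft_torque'])
s=snap('side','s9');crop('s9',205,170,275,250,8,'s9c')
E
```

```text
t 13.23 p [0.625 0.039 0.22 ] yaw 2.0121 q6 -0.48 tilt 0.0026 open 0.0109 F [-2.5 -2.9 11.3]
roll -0.1395
[-0.57   0.524  0.662]
```

View pics/s9c.png

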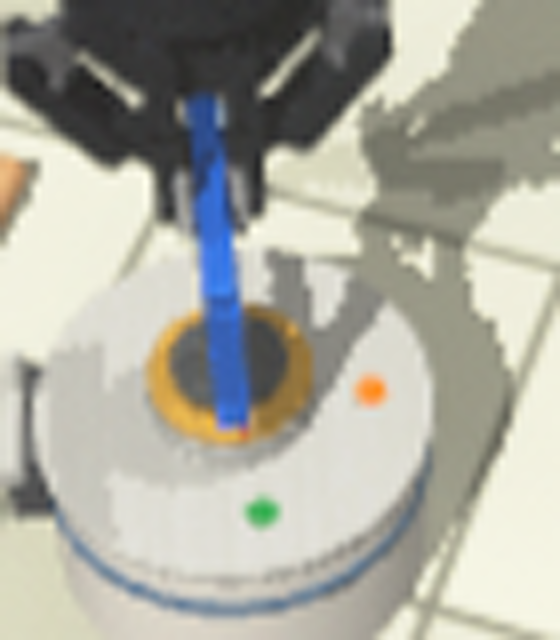

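Emit:
{"op": "send_rows", "data": {"targets": [[0,0,-0.1,-0.04],[0,0,0,0]]}}

```text
time_s: 13.45
tcp_pos: [0.6249, 0.0389, 0.2199]
tcp_rot: [1.624, 2.688, 0.0]
force: [-0.8, -3.2, 6.3]
opening: 0.0106
```

Emit:
{"op": "send_rows", "data": {"targets": [[0,0,0,0],[0,0,0,0],[0,0,0,0],[0,0,0,0],[0,0,0,0],[0,0,0,0]], "claw": 0.55}}

```text
time_s: 13.95
tcp_pos: [0.6247, 0.0392, 0.2191]
tcp_rot: [-1.627, -2.687, 0.0]
force: [0.1, 0.1, -0.3]
opening: 0.0468
```

Emit:
{"op": "send_rows", "data": {"targets": [[0,0,-1.0,0],[0,0,-2.0,0],[0,0,-3,0],[0,0,-3,0],[0,0,-3,0],[0,0,0,0],[0,0,0,0],[0,0,0,0]]}}

```text
time_s: 14.62
tcp_pos: [0.6244, 0.0392, 0.339]
tcp_rot: [-1.627, -2.687, 0.0]
force: [-0.3, -0.7, -1.2]
opening: 0.0471
```

```bash
python3 - <<'E'
from h import *
go([]);
s=snap('side','s10');crop('s10',205,170,275,250,8,'s10c');s=snap('wrist','w10')
im=cv2.resize(s['image'],None,fx=1.5,fy=1.5,interpolation=2);drawkey(im,s,.6249,.0390,.092,-1.07,1.5,(0,0));cv2.imwrite('pics/w10o.png',im)
E
```

```text
t 14.62 p [0.624 0.039 0.339] yaw 2.0528 q6 -0.52 tilt 0.0005 open 0.0471 F [-0.3 -0.7 -1.2]
```

View pics/s10c.png

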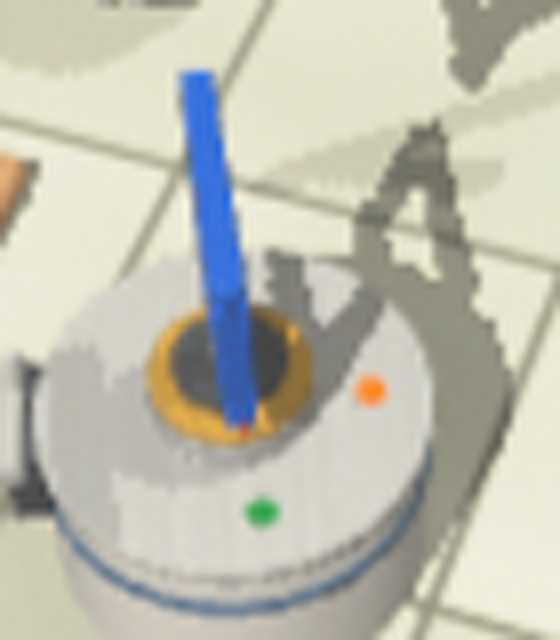

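View pics/w10o.png

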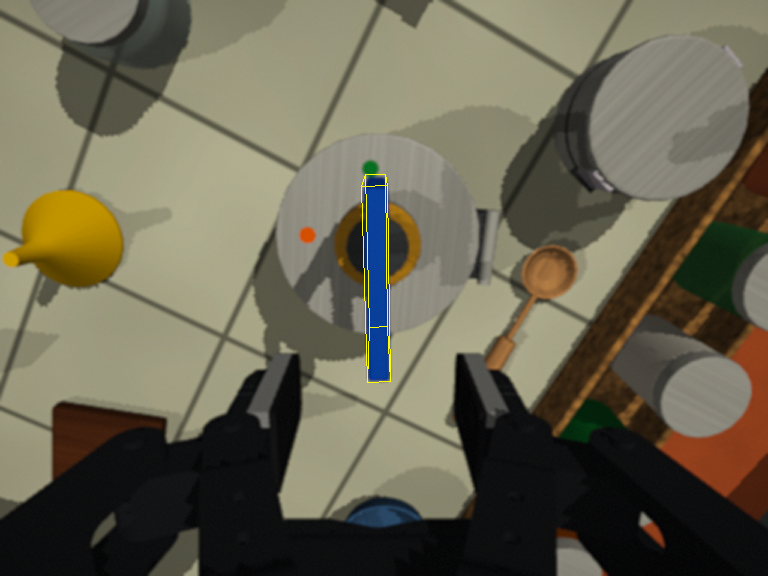

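```bash
python3 - <<'E'
from h import *
s=load('w10')
for i,y in enumerate((-1.04,-1.10)):
    im=cv2.resize(s['image'][105:265,200:300],None,fx=4,fy=4,interpolation=2);drawkey(im,s,.6247,.0390,.092,y,4,(200,105));cv2.imwrite(f'pics/y{i}.png',im)
a=cv2.imread('pics/y0.png');b=cv2.imread('pics/y1.png');cv2.imwrite('pics/y.png',np.hstack([a[:600],b[:600]]))
E
```

```text
(no output)
```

View pics/y.png

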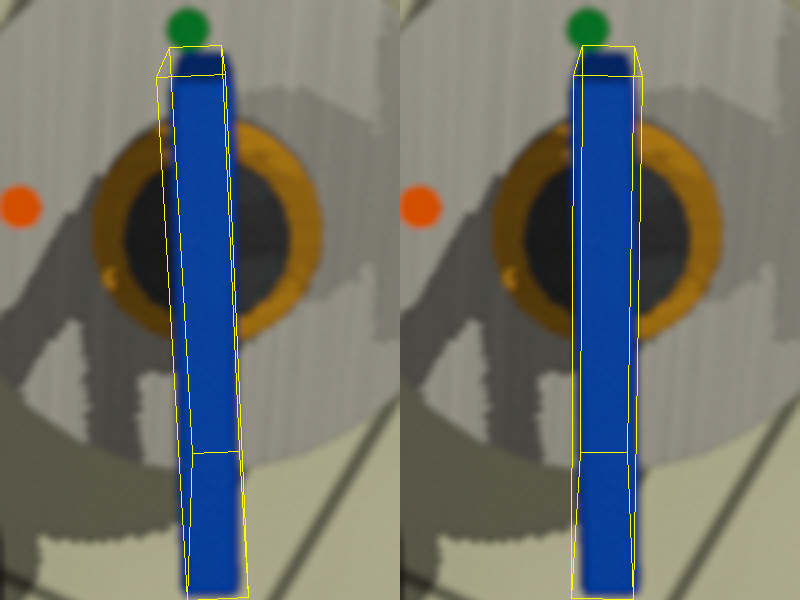

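```bash
python3 - <<'E'
from h import *
go([[.6437,.0038,.339],[.6437,.0038,.2195]],2.066)
E
```

```text
t 14.72 p [0.624 0.039 0.338] yaw 2.0528 q6 -0.52 tilt 0.0019 open 0.0468 F [-0.6 -0.   0.7]
total cm [-4.03  0.07 -0.08] n 2 per row [-2.017  0.036 -0.042]
total cm [-0.01  0.02 11.95] n 3 per row [-0.003  0.007  3.983]
roll -0.0132
```

Emit:
{"op": "send_rows", "data": {"targets": [[-2.0,0.03,0,-0.013],[-2.0,0.03,0,0],[0,0,2.5,0],[0,0,2.5,0],[0,0,2.5,0],[0,0,2.5,0],[0,0,1.5,0],[0,0,0,0]]}}

```text
time_s: 15.38
tcp_pos: [0.6425, 0.0042, 0.2198]
tcp_rot: [-1.606, -2.692, 0.005]
force: [-0.4, 0.0, -0.2]
opening: 0.0471
```

```bash
python3 - <<'E'
from h import *
go([[.6437,.0038,.2195]],2.066)
s=snap('wrist','w11');s=snap('side','s11');crop('s11',195,150,285,250,6,'s11c')
E
```

```text
t 15.38 p [0.642 0.004 0.22 ] yaw 2.0656 q6 -0.59 tilt 0.0074 open 0.0471 F [-0.4  0.  -0.2]
total cm [-0.1   0.08  0.03] n 1 per row [-0.096  0.084  0.027]
roll -0.0004
```

View pics/w11.png

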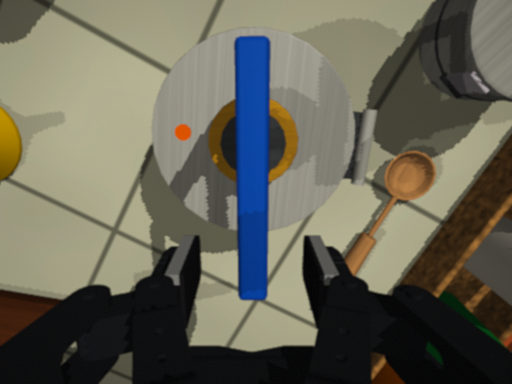

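View pics/s11c.png

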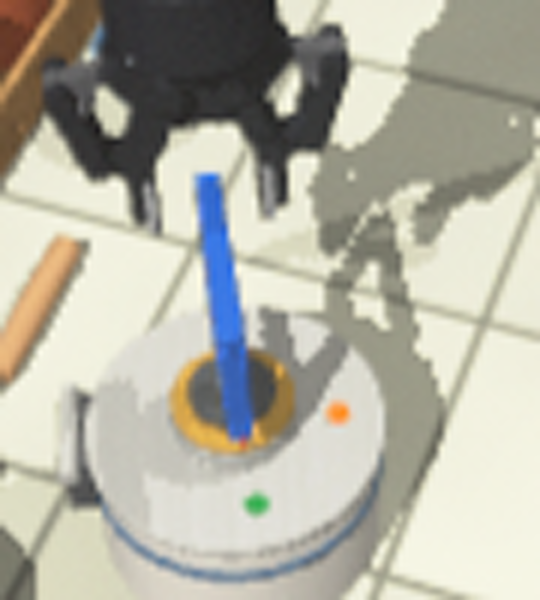

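Emit:
{"op": "send_rows", "data": {"targets": [[-0.02,0.04,0,0],[0,0,0,0],[0,0,0,0],[0,0,0,0],[0,0,0,0],[0,0,0,0],[0,0,0,0],[0,0,0,0]], "claw": 0, "newtons": 100}}

```text
time_s: 16.15
tcp_pos: [0.6447, 0.0039, 0.2254]
tcp_rot: [1.609, 2.697, 0.0]
force: [-1.2, -2.1, 7.1]
opening: 0.0099
```

```bash
python3 - <<'E'
from h import *
go([]);print(ctrl.sense()['ft_torque'])
E
```

```text
t 16.15 p [0.645 0.004 0.225] yaw 2.0658 q6 -0.59 tilt 0.0017 open 0.0099 F [-1.2 -2.1  7.1]
[-0.232  0.295  0.12 ]
```

Emit:
{"op": "send_rows", "data": {"targets": [[0,0,-0.3,0],[0,0,-0.5,0],[0,0,-0.7,0],[0,0,-1.0,0],[0,0,-1.0,0],[0,0,-1.0,0],[0,0,-0.5,0],[0,0,0,0]]}}

```text
time_s: 16.82
tcp_pos: [0.6448, 0.0041, 0.2761]
tcp_rot: [1.608, 2.696, 0.002]
force: [-0.7, -0.5, -0.2]
opening: 0.0094
```

```bash
python3 - <<'E'
from h import *
go([]);print(ctrl.sense()['ft_torque'])
s=snap('side','s12');crop('s12',195,130,285,250,5,'s12c');s=snap('scene','c12');crop('c12',235,130,345,280,5,'c12c')
E
```

```text
t 16.82 p [0.645 0.004 0.276] yaw 2.0658 q6 -0.59 tilt 0.0026 open 0.0094 F [-0.7 -0.5 -0.2]
[-0.078  0.032 -0.039]
```

View pics/s12c.png

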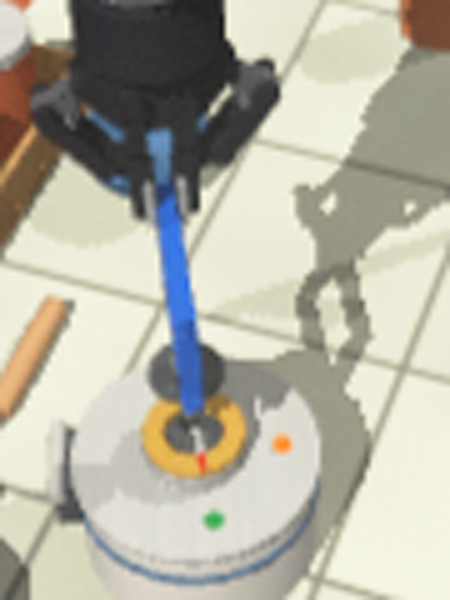

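View pics/c12c.png

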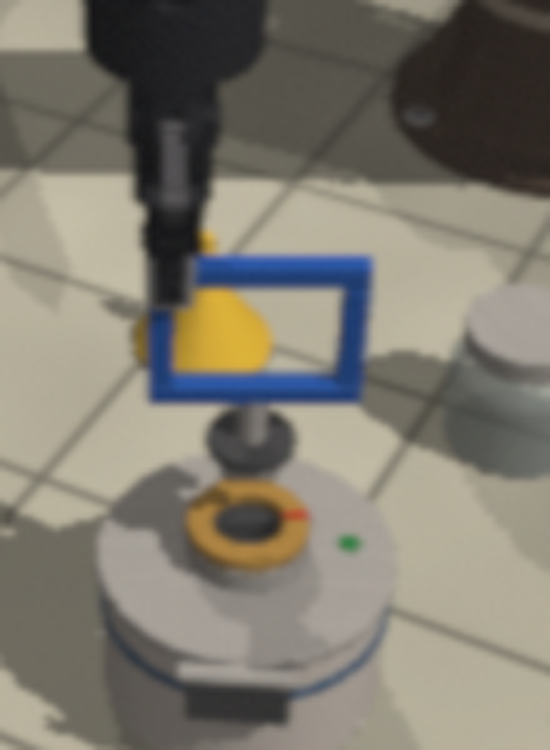

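Emit:
{"op": "send_rows", "data": {"targets": [[0,0,-2,0.05],[0,0,-3,0.05],[0,0,-3,0.05],[0,0,-3,0.06],[0,0,-1.4,0],[0,0,0,0]]}}

```text
time_s: 17.42
tcp_pos: [0.6449, 0.0042, 0.4013]
tcp_rot: [1.881, 2.511, 0.004]
force: [0.6, 0.4, -1.2]
opening: 0.0096
```

```bash
python3 - <<'E'
from h import *
go([[.38,-.37,.40]],1.856)
s=snap('side','s13');s=snap('scene','c13');crop('c13',180,60,345,290,3,'c13c')
E
```

```text
t 17.42 p [0.645 0.004 0.401] yaw 1.8558 q6 -0.38 tilt 0.0049 open 0.0096 F [ 0.6  0.4 -1.2]
total cm [-28.46 -35.94   0.03] n 12 per row [-2.372 -2.995  0.002]
roll -0.0002
```

View pics/c13c.png

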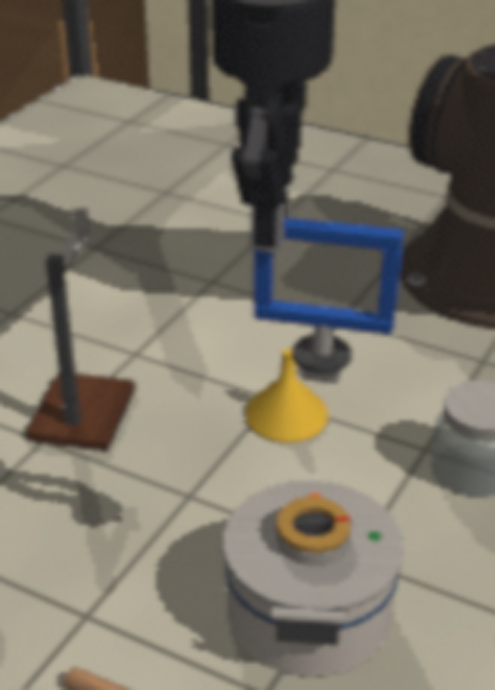

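View pics/s13.png

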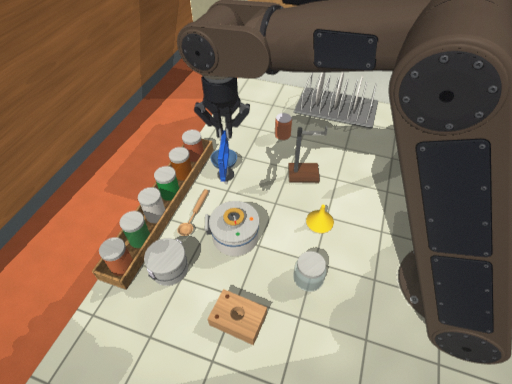

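Emit:
{"op": "send_rows", "data": {"targets": [[-1.2,-1.5,0,0],[-2.37,-3.0,0,0],[-2.37,-3.0,0,0],[-2.37,-3.0,0,0],[-2.37,-3.0,0,0],[-2.37,-3.0,0,0],[-2.37,-3.0,0,0],[-2.37,-3.0,0,0]]}}

```text
time_s: 18.18
tcp_pos: [0.4769, -0.2308, 0.3962]
tcp_rot: [-1.881, -2.512, 0.0]
force: [1.0, -0.3, -1.0]
opening: 0.0097
```

Emit:
{"op": "send_rows", "data": {"targets": [[-2.37,-3.0,0,0],[-2.37,-3.0,0,0],[-2.37,-3.0,0,0],[-2.37,-3.0,0,0],[-1.2,-1.5,0,0],[0,0,0,0],[0,0,0,0]]}}

```text
time_s: 18.77
tcp_pos: [0.3783, -0.3707, 0.3964]
tcp_rot: [-1.884, -2.51, -0.002]
force: [-0.4, -0.5, -1.3]
opening: 0.0095
```

```bash
python3 - <<'E'
from h import *
go([[.38,-.37,.36]],1.856)
s=snap('side','s14');s=snap('wrist','w14')
E
```

```text
t 18.77 p [ 0.378 -0.371  0.396] yaw 1.8538 q6 -1.18 tilt 0.0032 open 0.0095 F [-0.4 -0.5 -1.3]
total cm [0.   0.19 3.64] n 1 per row [0.004 0.19  3.635]
roll -0.0022
```

View pics/w14.png

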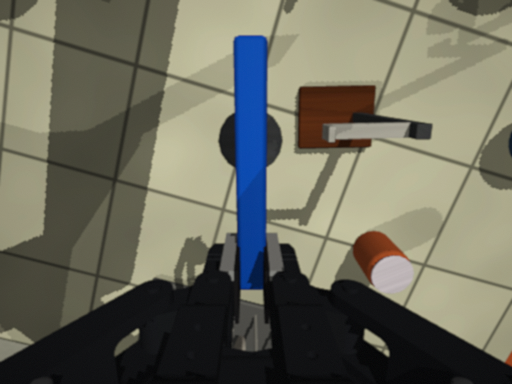

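View pics/s14.png

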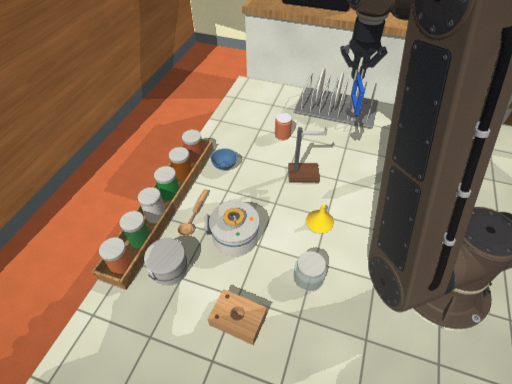

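Excellent view: the hook arm runs in wrist view from the tip at (328,131) to the post at (423,130); base (300–375, 87–149).

```bash
python3 - <<'E'
from h import *
crop('w14',290,75,440,160,5,'w14c')
E
```

```text
(no output)
```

View pics/w14c.png

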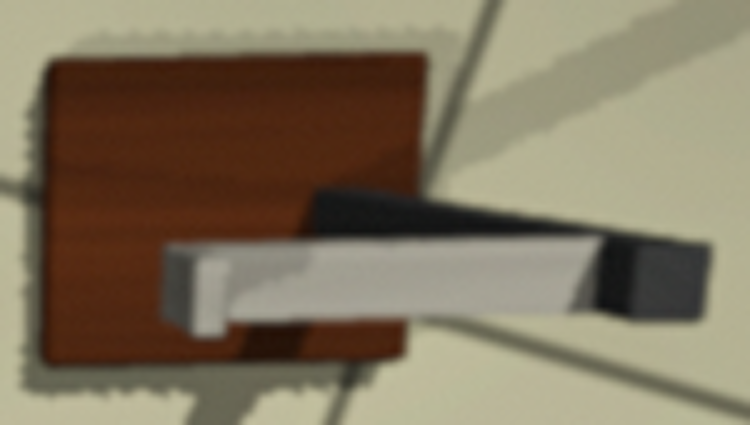

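```bash
python3 - <<'E'
from h import *
S=load('w14');A=lambda x,y:P((290,75),5,x,y)
t=onz(S,*A(211,297),.222);p=onz(S,*A(669,281),.215);d=p-t;L=np.hypot(*d[:2]);a=np.arctan2(d[1],d[0])
print(t,p,L,a)
l=onz(S,*A(235,240),.2);r=onz(S,*A(590,237),.2);print('arm upper edge',np.arctan2(*(r-l)[1::-1]));
l=onz(S,*A(228,321),.2);r=onz(S,*A(570,312),.2);print('arm lower edge',np.arctan2(*(r-l)[1::-1]))
b=[onz(S,*A(*q),.012)[:2] for q in [(48,60),(427,55),(405,355),(43,362)]];print(np.array(b).round(4),np.mean(b,0))
for i,j in((0,1),(3,2)): print(np.arctan2(*(b[j]-b[i])[::-1]))
S=load('side0');
E
```

```text
[ 0.43681516 -0.31534166  0.222     ] [ 0.51593827 -0.29011398  0.215     ] 0.08304759366929793 0.3086511174031955
arm upper edge 0.29237315729761987
arm lower edge 0.3103909723322977
[[ 0.423  -0.2735]
 [ 0.5271 -0.2417]
 [ 0.5534 -0.3241]
 [ 0.4492 -0.3567]] [ 0.48817878 -0.29900921]
0.2965241971579225
0.3035693847302091
```

Emit:
{"op": "send_rows", "data": {"targets": [[-0.46,0,1,-0.019],[0,0,2.5,0],[0,0,3,0],[0,0,3,0],[0,0,3,0],[0,0,1.5,0],[0,0,0.5,0],[0,0,0,0]]}}

```text
time_s: 19.53
tcp_pos: [0.3806, -0.3739, 0.2519]
tcp_rot: [-1.856, -2.532, -0.001]
force: [0.4, -0.2, -0.0]
opening: 0.0096
```

Emit:
{"op": "send_rows", "data": {"targets": [[0,0,0,0],[0,0,0,0]]}}

```text
time_s: 19.7
tcp_pos: [0.3808, -0.3749, 0.2544]
tcp_rot: [1.857, 2.531, -0.001]
force: [-1.0, -0.0, -0.6]
opening: 0.0092
```

```bash
python3 - <<'E'
from h import *
go([[.374,-.375,.2514]],1.873)
s_,p,R,y=st();k=p+.0403*R[:,0];o=np.array([.4778,-.3023]);d=np.array([np.cos(.302),np.sin(.302)]);e=k[:2]-o;print('key',k,'along',e@d,'perp',e@[-d[1],d[0]])
s=snap('side','s15');im=cv2.resize(s['image'][60:200,265:405],None,fx=5,fy=5,interpolation=2);drawkey(im,s,k[0],k[1],p[2]-.1334,y,5,(265,60));cv2.imwrite('pics/s15c.png',im[:600])
s=snap('scene','c15');im=cv2.resize(s['image'][90:220,150:270],None,fx=5,fy=5,interpolation=2);drawkey(im,s,k[0],k[1],p[2]-.1334,y,5,(150,90));cv2.imwrite('pics/c15c.png',im[:600])
snap('wrist','w15')
E
```

```text
t 19.70 p [ 0.381 -0.375  0.254] yaw 1.8755 q6 -1.21 tilt 0.0021 open 0.0092 F [-1.  -0.  -0.6]
total cm [ 0.19 -0.66  0.3 ] n 1 per row [ 0.192 -0.657  0.298]
roll 0.0025
key [ 0.369 -0.336  0.254] along -0.11426428319891381 perp -0.0001296737202387073
```

View pics/s15c.png

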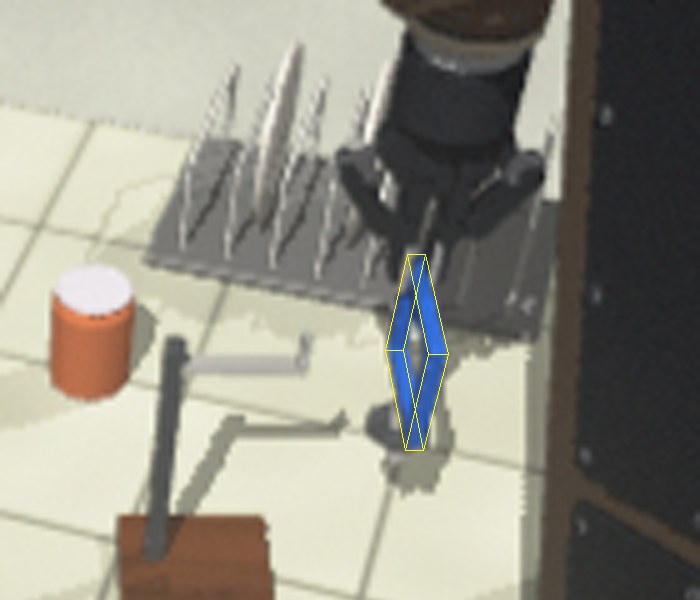

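View pics/c15c.png

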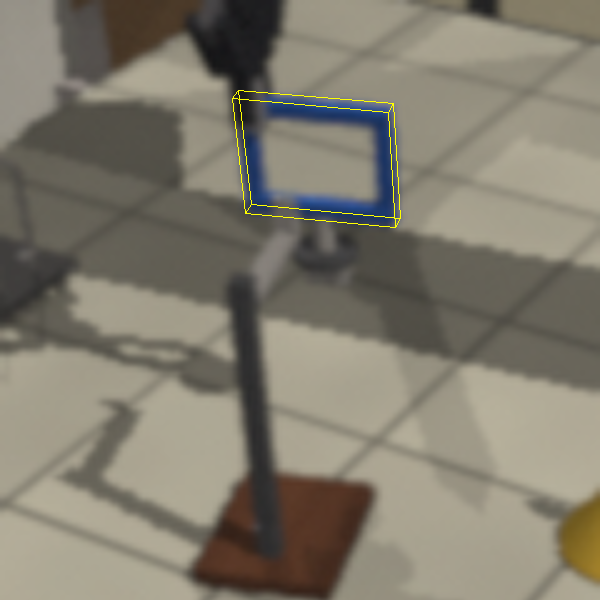

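View pics/w15.png

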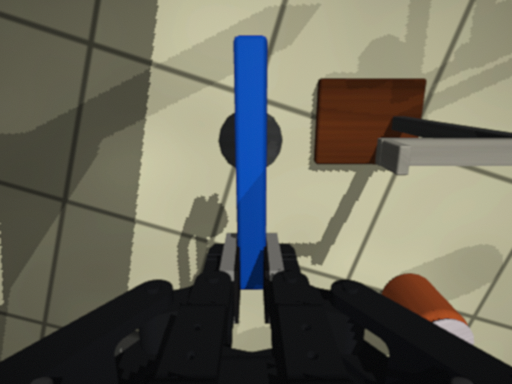

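Emit:
{"op": "send_rows", "data": {"targets": [[0,0.5,0.2,0],[0,1.5,0,0],[0,1.5,0,0],[0,1.5,0,0],[0,1.0,0,0],[0,0,0,0]]}}

```text
time_s: 20.35
tcp_pos: [0.4392, -0.3561, 0.2512]
tcp_rot: [1.857, 2.533, 0.0]
force: [0.3, 0.5, -1.3]
opening: 0.0098
```

```bash
cat >> h.py <<'E'
def hk():
    s_,p,R,y=st();k=p+.0403*R[:,0];o=np.array([.4778,-.3023]);d=np.array([np.cos(.302),np.sin(.302)]);e=k[:2]-o;print('key',k,'along',e@d,'perp',e@[-d[1],d[0]],'bar under',p[2]-.0154);return k,p,y
E
python3 - <<'E'
from h import *
go([],1.873);k,p,y=hk()
s=snap('side','s16');crop('s16',265,60,385,180,5,'s16c')
s=snap('scene','c16');crop('c16',170,90,270,190,6,'c16c')
snap('wrist','w16')
E
```

```text
t 20.35 p [ 0.439 -0.356  0.251] yaw 1.8764 q6 -1.10 tilt 0.0005 open 0.0098 F [ 0.3  0.5 -1.3]
roll 0.0034
key [ 0.427 -0.318  0.251] along -0.05297201118092621 perp 0.00043513781617462814 bar under 0.23579989479159205
```

View pics/s16c.png

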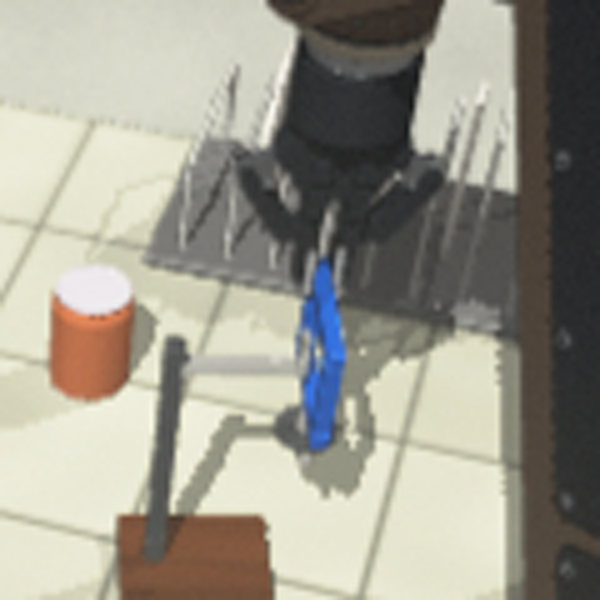

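View pics/c16c.png

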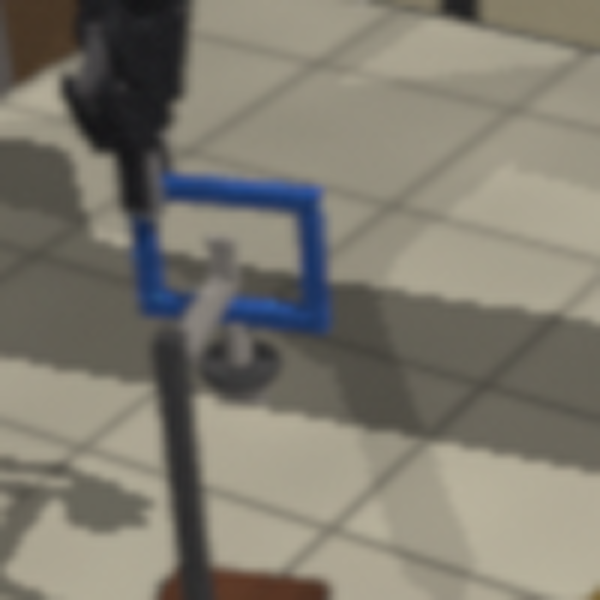

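View pics/w16.png

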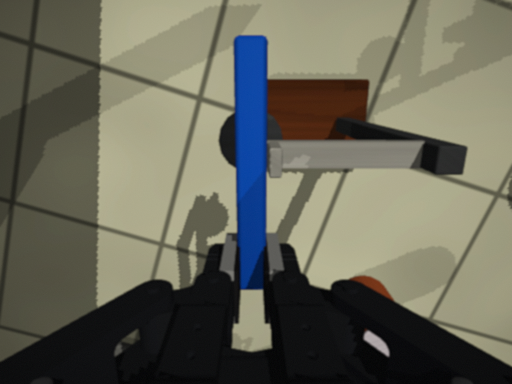

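Emit:
{"op": "send_rows", "data": {"targets": [[0,1.0,0,0],[0,1.2,0,0],[0,1.2,0,0],[0,1.0,0,0],[0,0.5,0,0],[0,0,0,0],[0,0,0,0]]}}

```text
time_s: 21.08
tcp_pos: [0.4845, -0.3418, 0.2511]
tcp_rot: [-1.858, -2.533, 0.0]
force: [-0.7, 0.3, -1.4]
opening: 0.0094
```

```bash
python3 - <<'E'
from h import *
go([],1.873);k,p,y=hk()
s=snap('side','s17');crop('s17',265,60,385,180,5,'s17c')
s=snap('scene','c17');crop('c17',170,90,270,190,6,'c17c')
snap('wrist','w17')
E
```

```text
t 21.08 p [ 0.484 -0.342  0.251] yaw 1.8756 q6 -1.03 tilt 0.0003 open 0.0094 F [-0.7  0.3 -1.4]
roll 0.0026
key [ 0.472 -0.303  0.251] along -0.005426225341408025 perp 0.0006038437883498075 bar under 0.23570852925810107
```

View pics/s17c.png

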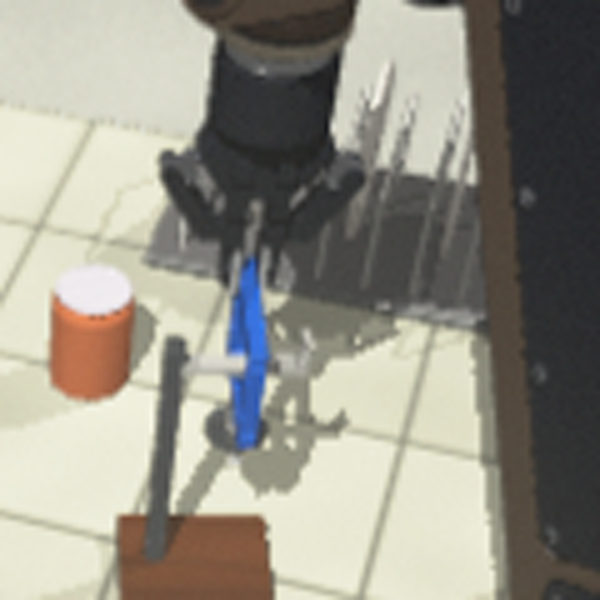

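View pics/c17c.png

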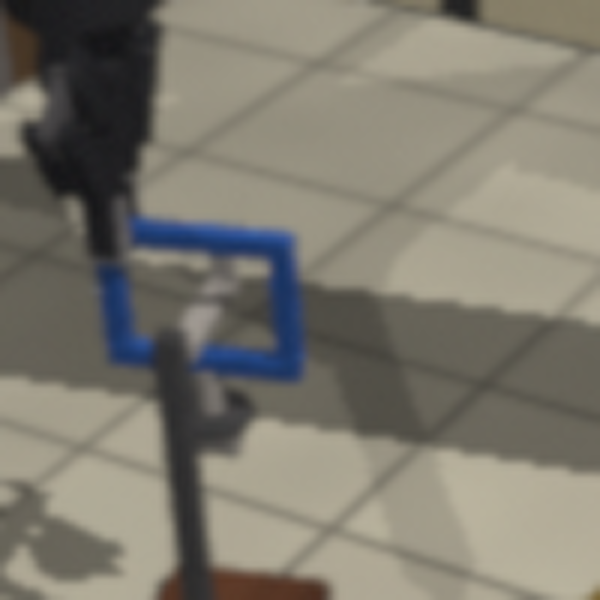

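View pics/w17.png

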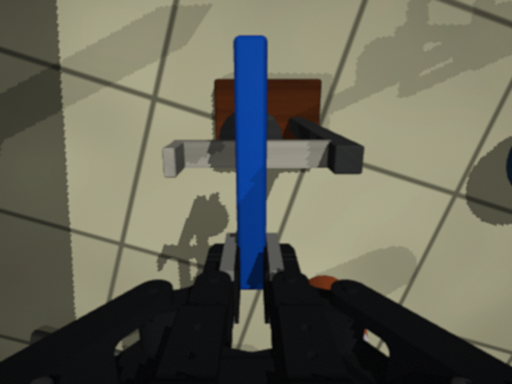

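Emit:
{"op": "send_rows", "data": {"targets": [[0,0.1,0.5,0],[0,0,0.8,0],[0,0,0.8,0],[0,0,0.6,0],[0,0,0.4,0],[0,0,0.1,0],[0,0,0,0],[0,0,0,0]]}}

```text
time_s: 21.9
tcp_pos: [0.4854, -0.3419, 0.2194]
tcp_rot: [1.859, 2.532, -0.0]
force: [-0.0, 1.2, -1.8]
opening: 0.0096
```

Emit:
{"op": "send_rows", "data": {"targets": [[0,0,0.1,0],[0,0,0.1,0],[0,0,0,0]]}}

```text
time_s: 22.15
tcp_pos: [0.4853, -0.3417, 0.2173]
tcp_rot: [1.859, 2.532, -0.0]
force: [-0.8, 0.2, -1.7]
opening: 0.0097
```

Emit:
{"op": "send_rows", "data": {"targets": [[0,0,0.1,0],[0,0,0.05,0],[0,0,0,0]]}}

```text
time_s: 22.4
tcp_pos: [0.4853, -0.3417, 0.2157]
tcp_rot: [-1.859, -2.532, 0.0]
force: [-0.1, -0.6, -0.9]
opening: 0.0097
```

```bash
python3 - <<'E'
from h import *
go([],1.873);k,p,y=hk();print(ctrl.sense()['ft_torque'])
E
```

```text
t 22.40 p [ 0.485 -0.342  0.216] yaw 1.8748 q6 -1.03 tilt 0.0001 open 0.0097 F [-0.1 -0.6 -0.9]
roll 0.0018
key [ 0.473 -0.303  0.216] along -0.00469075812054098 perp 0.0004507424854679178 bar under 0.20032588051918132
[-0.016  0.098 -0.012]
```

Emit:
{"op": "send_rows", "data": {"targets": [[0,0,0.05,0],[0,0,0.05,0],[0,0,0,0]]}}

```text
time_s: 22.65
tcp_pos: [0.4853, -0.3418, 0.2153]
tcp_rot: [1.859, 2.532, -0.0]
force: [-1.5, 0.6, 4.8]
opening: 0.0095
```

```bash
python3 - <<'E'
from h import *
go([],1.873);k,p,y=hk();print(ctrl.sense()['ft_torque'])
s=snap('side','s18');crop('s18',265,60,385,180,5,'s18c')
s=snap('scene','c18');crop('c18',170,110,270,210,6,'c18c')
E
```

```text
t 22.65 p [ 0.485 -0.342  0.215] yaw 1.8748 q6 -1.03 tilt 0.0006 open 0.0095 F [-1.5  0.6  4.8]
roll 0.0018
key [ 0.473 -0.303  0.215] along -0.004636399546584267 perp 0.0003573182581287326 bar under 0.19988186182948361
[0.296 0.192 0.076]
```

View pics/c18c.png

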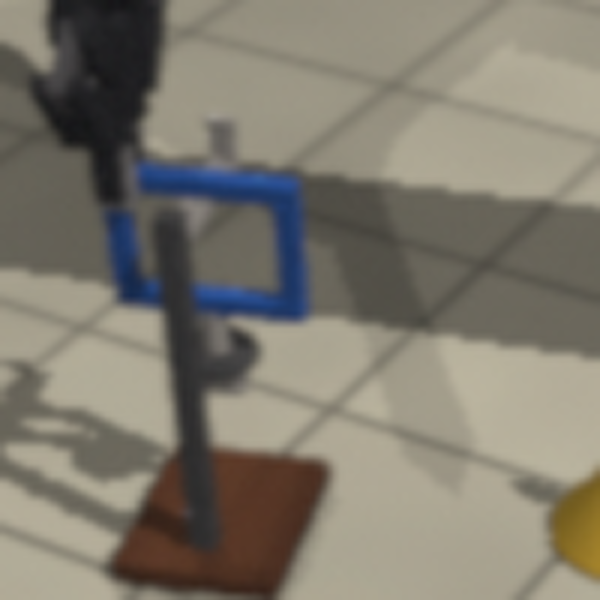

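View pics/s18c.png

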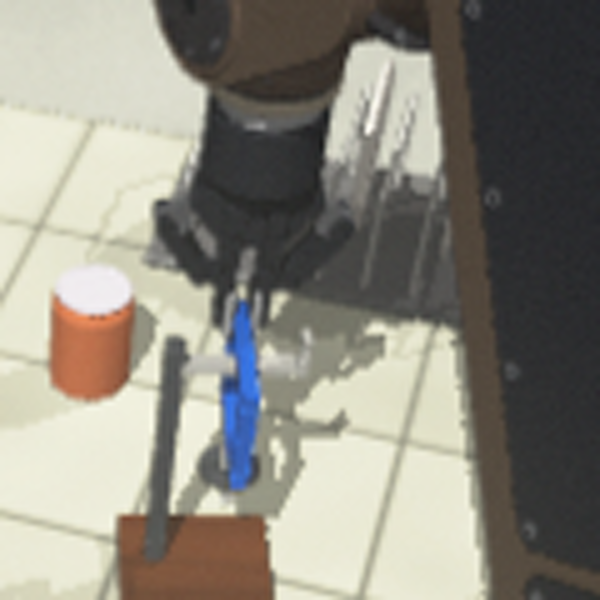

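Emit:
{"op": "send_rows", "data": {"targets": [[0,0,0,0],[0,0,0,0],[0,0,0,0]], "claw": 0, "newtons": 20}}

```text
time_s: 23.0
tcp_pos: [0.4853, -0.3418, 0.2152]
tcp_rot: [1.859, 2.532, -0.0]
force: [-1.8, -0.4, 5.7]
opening: 0.0099
```

Emit:
{"op": "send_rows", "data": {"targets": [[0,0,0,0],[0,0,0,0],[0,0,0,0],[0,0,0,0],[0,0,0,0],[0,0,0,0]], "claw": 0.35}}

```text
time_s: 23.5
tcp_pos: [0.4853, -0.3417, 0.2147]
tcp_rot: [-1.859, -2.532, 0.0]
force: [1.0, -0.8, 0.1]
opening: 0.0298
```

```bash
python3 - <<'E'
from h import *
go([],1.873)
s=snap('side','s19');crop('s19',265,60,385,180,5,'s19c')
s=snap('scene','c19');crop('c19',170,110,270,210,6,'c19c');snap('wrist','w19')
E
```

```text
t 23.50 p [ 0.485 -0.342  0.215] yaw 1.8748 q6 -1.03 tilt 0.0001 open 0.0298 F [ 1.  -0.8  0.1]
roll 0.0018
```

View pics/c19c.png

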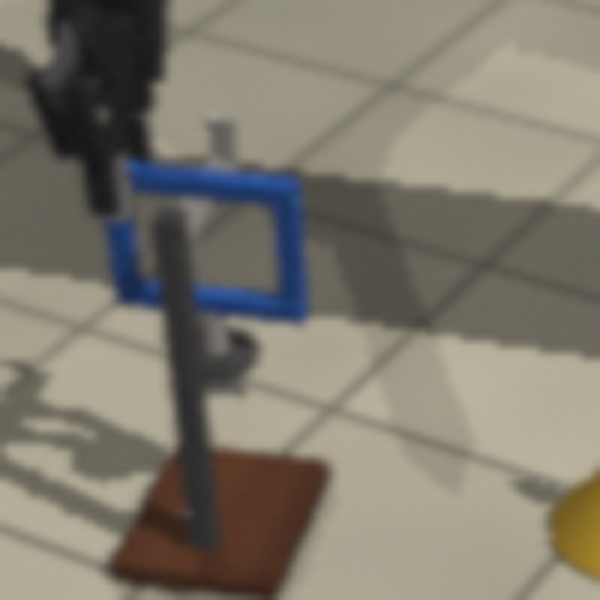

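View pics/s19c.png

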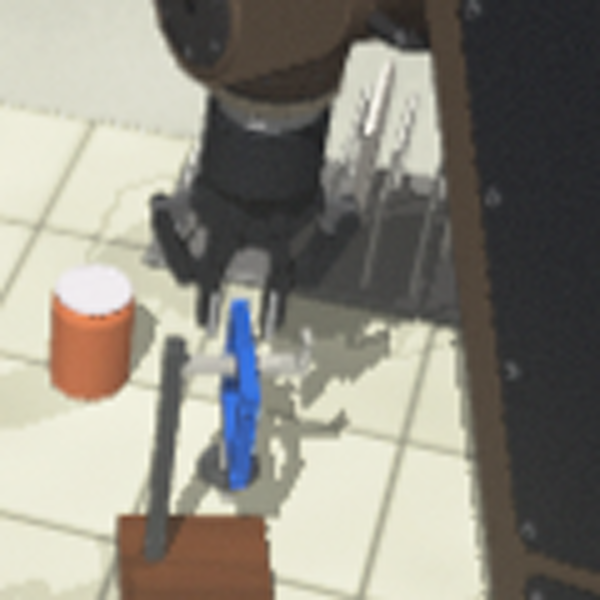

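View pics/w19.png

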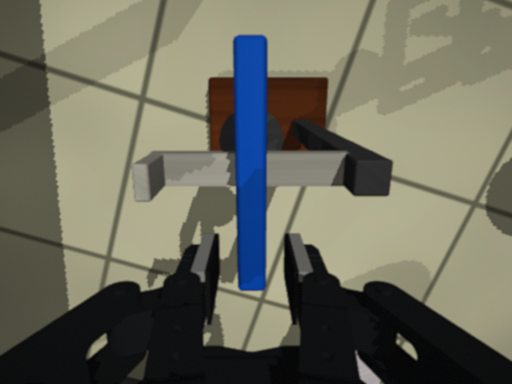

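Released cleanly; key centred between the fingers. Straight up and away.

Emit:
{"op": "send_rows", "data": {"targets": [[0,0,-0.5,0],[0,0,-1.5,0],[0,0,-2.5,0],[0,0,-3,0],[0,0,-3,0],[0,0,-2,0],[0,0,-1,0],[0,0,0,0]]}}

```text
time_s: 24.32
tcp_pos: [0.4855, -0.3419, 0.3521]
tcp_rot: [1.857, 2.529, -0.001]
force: [0.0, -0.0, 0.0]
opening: 0.0297
```

Emit:
{"op": "send_rows", "data": {"targets": [[-2,0,0,0],[-3,0,0,0],[-3,0,0,0],[-2,0,0,0],[0,0,0,0],[0,0,0,0],[0,0,0,0],[0,0,0,0]]}}

```text
time_s: 24.98
tcp_pos: [0.5151, -0.4363, 0.3494]
tcp_rot: [-1.858, -2.532, -0.0]
force: [-0.5, 0.0, -0.4]
opening: 0.03
```

```bash
python3 - <<'E'
from h import *
go([])
s=snap('side','s20');crop('s20',265,60,385,180,5,'s20c')
s=snap('scene','c20');crop('c20',170,110,270,210,6,'c20c')
# crock
crop('s20',205,170,275,250,8,'s20d')
E
```

```text
t 24.98 p [ 0.515 -0.436  0.349] yaw 1.8754 q6 -1.11 tilt 0.0008 open 0.0300 F [-0.5  0.  -0.4]
```

View pics/c20c.png

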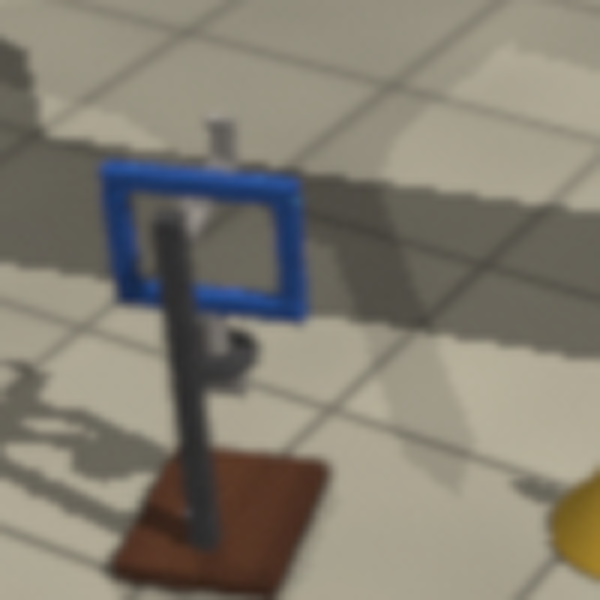

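View pics/s20c.png

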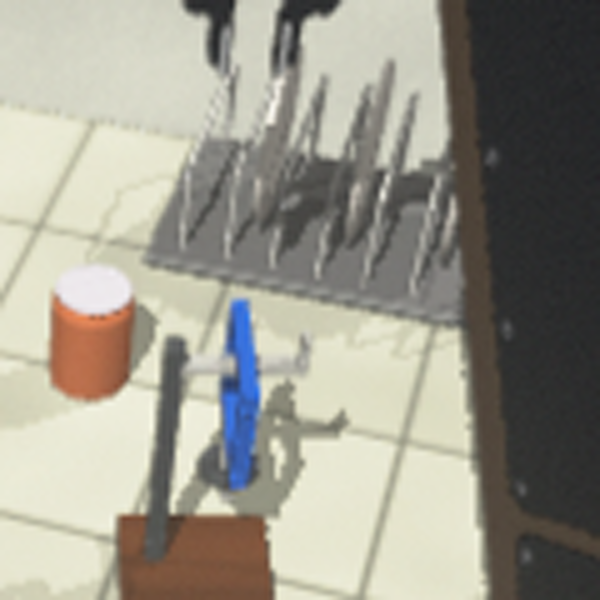

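View pics/s20d.png

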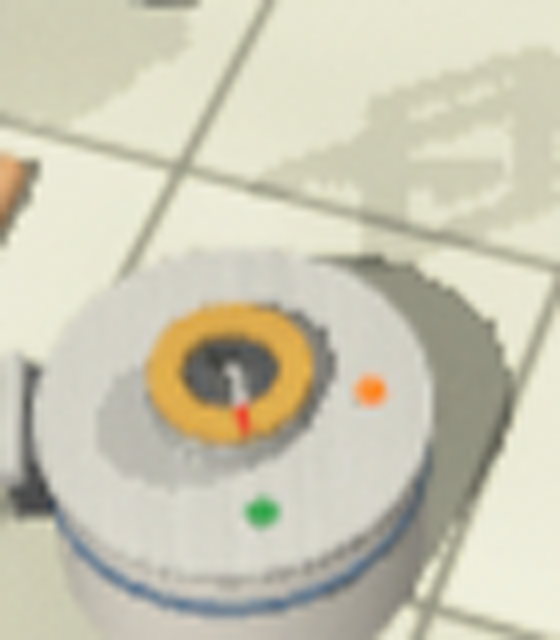

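View pics/s20.png

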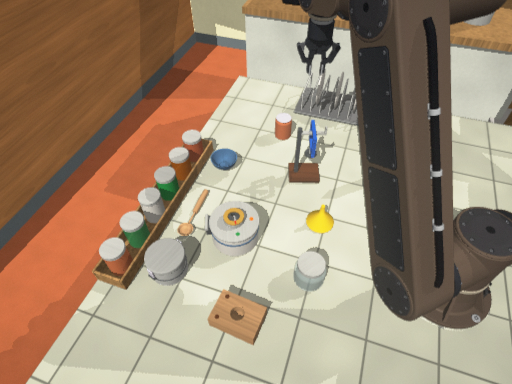

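```bash
python3 - <<'E'
from h import *
S=load('s20');B=lambda x,y:P((205,170),8,x,y)
m=np.append(brass(S,'',(215,200,250,235))[0][:2],.113)
for n,p,z in [('ptr',(243,421),.113),('or',(371,391),.091),('gr',(262,512),.091)]:
    q=onz(S,*B(*p),z)-m;print(n,np.arctan2(q[1],q[0]))
C=load('c20');k=[.4733,-.3033]
im=cv2.resize(C['image'][110:210,170:270],None,fx=6,fy=6,interpolation=2);drawkey(im,C,*k,.082,1.8735,6,(170,110));cv2.imwrite('pics/z.png',im)
s=snap('scene','c21');print('motion',np.abs(cv2.absdiff(s['image'][120:190,180:230],C['image'][120:190,180:230])).max())
E
```

```text
ptr 2.1279591150735624
or -2.67470591355296
gr 2.150656203749373
motion 9
```

View pics/z.png

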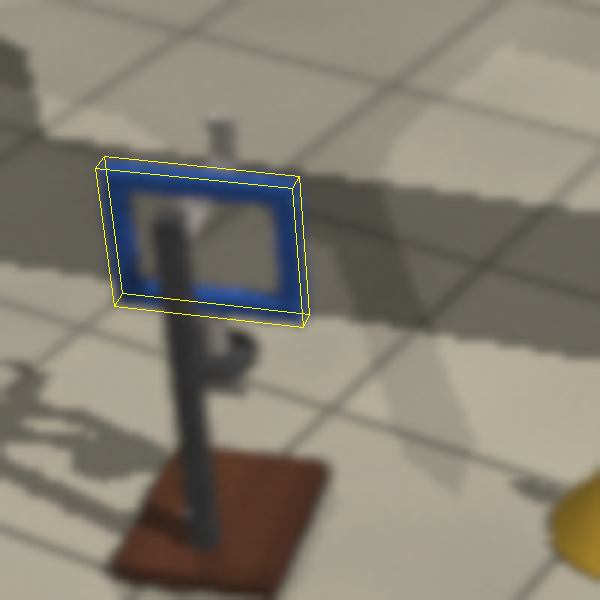

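```bash
python3 -c "
from cell import ctrl
print(ctrl.finish_job())"
```

```text
the job is handed in; nothing more can be done
None
```

The crock is locked and the key hangs by its top bar on the strap hook. I handed the job in at about 25 s of robot time; the hand-in gave no verdict.

**Locking:** I took the key from the bamboo block by the middle of its top bar. The bit dropped straight into the slot without any searching. It came home with the tool 0.1 mm from the computed height, under about 10 N. I turned it clockwise until the torque rose from about 0.19 to 0.66 N m, which I took as the stop. Then I let go of it standing there.

**Hanging:** I picked the key up again by a shoulder and lifted it out level. I brought it onto the hook from the tip side, set it down with about 5 N and released it.

**Last checks:**
- The drum's pointer stands about 0.02 rad beyond the green dot in the turning direction, within the error of the measurement.
- The key's outline matches an upright key at the hook seat to within a pixel or two. Two successive pictures show no motion beyond image noise.
- By eye, the other kitchen things look where they were at the start; I did not measure them.
- The gripper is well clear of everything.

**Disagreements:**
- On the shoulder grasp the tool settled about 5 mm higher than I intended. The grip held and the key stayed level.
- The scene camera placed the lid about 3–4 mm off from the other two. I used a position close to theirs, and the bit went in without force.

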